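# Clamp the utensil rail to the shelf and hang up the sauce dippers

## Task

Fix the clamp-on rail to the shelf: turn each of its two clamp knobs clockwise until the screw's pad touches the shelf, then add a quarter of a turn. Only then put weight on it: hang every sauce dipper that stands on the mat by its hook on the free stretch of bar between the two arms, easing its weight onto the bar so that it does not swing off, until all of them hang there at rest. Leave the jar and the tin where they stand.

Things in the scene. Friction and masses are not known exactly. Their poses are not given: they have to be found in the camera images.
- shelf: Stainless riser shelf, fixed, 190 mm deep, 420 wide, top face 236 mm above the bench, on two pedestals near its back. It carries the utensil rail in front. Origin: on the bench straight below the rail's middle; x from the rail to the shelf (away from the robot), y along the rail. Front edge at x = 45 mm. Low spice pots stand at the back of the top.
- rail_mid (a point): Middle of the steel rail, on its axis: round bar 12 mm thick, 300 mm long, 245 mm above the bench; x to the shelf, y along the bar. Two 12 mm wide arms at y = +125 and -125 mm join it to grey C-clamps on the shelf's front edge; between them the bar is free. The clamps begin at x = 36 mm and rise 35 mm above the bar's axis, their knobs (x = 70 mm) about 90 mm.
- screw_l (a joint): Turn of the left (+y) clamp's screw before the touch, rad, growing clockwise from above (tightening): -2.4 to -0.8 at the start, and 0, its stop, when the screw's pad touches the shelf top. 8 mm a turn, so the pad starts 1 to 3 mm above the shelf and the knob sinks with it. Takes 0.08 N m to turn; stays where it is left.
- knob_l (a joint): Turn of the left (+y) clamp's knob past the touch, rad, clockwise from above: 0 until the pad touches (turning the knob moves only the screw), then it grows as the knob is turned on, the torque stepping up from 0.08 to 0.14 N m at the touch and reaching 0.24 N m at a quarter turn (1.57). It stays where it is left; turning back lowers it again.
- knob_l_grip (a point): Gripping point of the left (+y) clamp's mint-green wing knob, on its vertical axis, about 320 mm above the bench, 70 mm from the rail towards the shelf. The wing is a bar 46 mm long (x of this frame), 16 mm thick (y: pinch here), reaching 12 mm above and 18 mm below this point; under it a 26 mm hub. White mark on top at the -x end.
- screw_r (a joint): Turn of the right (-y) clamp's screw before the touch, rad, growing clockwise from above (tightening): -2.4 to -0.8 at the start, and 0, its stop, when the screw's pad touches the shelf top. 8 mm a turn, so the pad starts 1 to 3 mm above the shelf and the knob sinks with it. Takes 0.08 N m to turn; stays where it is left.
- knob_r (a joint): Turn of the right (-y) clamp's knob past the touch, rad, clockwise from above: 0 until the pad touches (turning the knob moves only the screw), then it grows as the knob is turned on, the torque stepping up from 0.08 to 0.14 N m at the touch and reaching 0.24 N m at a quarter turn (1.57). It stays where it is left; turning back lowers it again.
- knob_r_grip (a point): Gripping point of the right (-y) clamp's mint-green wing knob, on its vertical axis, about 320 mm above the bench, 70 mm from the rail towards the shelf. The wing is a bar 46 mm long (x of this frame), 16 mm thick (y: pinch here), reaching 12 mm above and 18 mm below this point; under it a 26 mm hub. White mark on top at the -x end.
- dipper_red: Flat-bottomed steel sauce dipper with red sleeve, 0.2 kg, standing on the mat; may be absent. Origin: centre of the cup's underside; z up, x from cup to handle. Cup 68 mm wide, 50 high. Upright handle at x = 37 mm, sleeve from z = 105 to 190 mm. The weight is in the cup: hanging free, the dipper leans about 20 degrees, its cup swung towards the shelf.
- dipper_red_hook (a point): Where the rail's axis lies when the red dipper's hook sits on it: x = 61, z = 200 mm in the dipper's frame, same axes. The hook, of 6 mm rod, goes on from the handle's top away from the cup and turns down: top at z = 212, free end at x = 74 down to z = 171 mm, mouth 28 mm wide, open below. Lift it 40 mm above hanging height to clear the bar.
- dipper_red_grip (a point): Gripping point on the red dipper's plastic sleeve, at x = 37, z = 170 mm in the dipper's frame, same axes. The sleeve is 16 mm wide along y (pinch this way) and 12 mm thick along x; when the dipper hangs, this point is about 24 mm from the rail's axis on the robot's side and 30 mm below it.
- dipper_yellow: Flat-bottomed steel sauce dipper with yellow sleeve, 0.2 kg, standing on the mat; may be absent. Origin: centre of the cup's underside; z up, x from cup to handle. Cup 68 mm wide, 50 high. Upright handle at x = 37 mm, sleeve from z = 105 to 190 mm. The weight is in the cup: hanging free, the dipper leans about 20 degrees, its cup swung towards the shelf.
- dipper_yellow_hook (a point): Where the rail's axis lies when the yellow dipper's hook sits on it: x = 61, z = 200 mm in the dipper's frame, same axes. The hook, of 6 mm rod, goes on from the handle's top away from the cup and turns down: top at z = 212, free end at x = 74 down to z = 171 mm, mouth 28 mm wide, open below. Lift it 40 mm above hanging height to clear the bar.
- dipper_yellow_grip (a point): Gripping point on the yellow dipper's plastic sleeve, at x = 37, z = 170 mm in the dipper's frame, same axes. The sleeve is 16 mm wide along y (pinch this way) and 12 mm thick along x; when the dipper hangs, this point is about 24 mm from the rail's axis on the robot's side and 30 mm below it.
- dipper_blue: Flat-bottomed steel sauce dipper with blue sleeve, 0.2 kg, standing on the mat; may be absent. Origin: centre of the cup's underside; z up, x from cup to handle. Cup 68 mm wide, 50 high. Upright handle at x = 37 mm, sleeve from z = 105 to 190 mm. The weight is in the cup: hanging free, the dipper leans about 20 degrees, its cup swung towards the shelf.
- dipper_blue_hook (a point): Where the rail's axis lies when the blue dipper's hook sits on it: x = 61, z = 200 mm in the dipper's frame, same axes. The hook, of 6 mm rod, goes on from the handle's top away from the cup and turns down: top at z = 212, free end at x = 74 down to z = 171 mm, mouth 28 mm wide, open below. Lift it 40 mm above hanging height to clear the bar.
- dipper_blue_grip (a point): Gripping point on the blue dipper's plastic sleeve, at x = 37, z = 170 mm in the dipper's frame, same axes. The sleeve is 16 mm wide along y (pinch this way) and 12 mm thick along x; when the dipper hangs, this point is about 24 mm from the rail's axis on the robot's side and 30 mm below it.
- mat: Mint silicone drying mat 240 x 340 x 3 mm on the bench, fixed; origin at the centre of its underside. The dippers stand on it.
- sauce_jar: Bystander: jar 68 mm diameter, 100 mm high, origin under its centre.
- tomato_tin: Bystander: tin 74 mm diameter, 110 mm high, origin under its centre.

How it is judged:
By the outcome, as a careful person would: the job done as asked, in the order asked, and still so for the second after the job is handed in, with the robot touching nothing.
Of dipper_red, dipper_yellow, dipper_blue only 2 to 3 are there at a start; the rules pass over those that are not, and their reading is None.
At some moment in a run one of dipper_red, dipper_yellow, dipper_blue may be knocked a few centimetres aside while the robot is not near it.
It also fails if it takes over 210 s, if anything falls off the work surface, if the arm or the gripper's body presses on something with over 40 N, if the wrist force passes 120 N, or if a joint passes its speed limit or range.

## Robot

A 6-joint arm with a two-finger parallel gripper is mounted at the origin on the work surface. World frame = base frame: x ahead of the robot, y to its left, z up, the work surface at z = 0. Lengths are in m, angles in rad, forces in N, time in s.
With the tool pointing down it reaches from about 0.3 to 0.775 m from the base axis. Payload 14.6 kg.
Tool frame: the origin (TCP) lies between the finger pads; the fingertips stand 17 mm ahead of it and the grasp point (between the pads) lies 2 mm behind it; x points along the fingers, z is the direction in which the jaws open and shut, and the axes are right-handed (so a half turn about x gives the same grasp; the last joint's range is limited). The gripper opens to 85 mm and grips with 20 to 120 N. Pads are 22 mm wide; open, the fingers measure 114 mm over their backs; the gripper's body (76 mm by 85 mm) begins 54 mm behind the grasp point. The pads swing forward as they close: fully open they stand 13 mm farther back than shut.
Start: joints at [1.232, 0.3, 1.521, -0, 1.321, -0.067], TCP at [0.148, 0.53, 0.248] pointing down, gripper open.
Joint ranges: [-3.03, 3.03], [-0.79, 2.21], [0.23, 2.52], [-1.04, 4.18], [0, 3.07], [-2.55, 2.55]. Speed limits (rad/s): [2.22, 2.22, 2.57, 3.14, 3.14, 3.14].

## Interface

Orientations are given as a unit quaternion [x, y, z, w].
In Python, from plant import read_state, optics, ticket gives the robot as it stands.
- The arm moves only by the tool send_rows, never from a script. Its argument "rows" is one flat list of numbers, 7 for each row, row after row: the shift along the tool's x, y, z in cm, then the turn, a rotation vector about the tool's x, y, z in degrees, then the finger opening in cm, from 0 to 8.54. In form: [x, y, z, ax, ay, az, fingers, x, y, z, ax, ay, az, fingers, ...]. A call has exactly 8 rows; each row shifts and turns the commanded pose from where the row before left it, along the tool's axes as they then stand; what a row does not reach is not made up. A row lasts 1/12 s, in which the tool goes at most 41.7 mm and 7.16 degrees, less where a joint would pass 70% of its speed; a pose out of reach is approached as far as the arm can. A call with a gripper value outside its range is refused whole. The fingers move at their own pace and stop on an object; the grip force is fixed at half the most. Time passes only in rows, so rows that do not move let the fingers close, or fill a call up. It gives the time, the measured TCP pose, the force and the opening at its end, in the units of the state.
- read_state(): the state, without advancing time (a new reading comes with each control period).
- optics.grab_frame(name): name is "scene" or "top"; returns a dict with "color" (384x512x3 uint8, red, green, blue), "range_z" (384x512 float32, m along the optical axis (not along the pixel's ray), 0 where there is no reading), "mtx" (3x3 intrinsics, pixels), "R" (3x3) and "t" (3): a world point X has camera coordinates R X + t. Camera axes: x right, y down, z forward; pixel columns grow to the right and rows downward; lengths in m; the calibration is good to about 2 mm. A picture is of the moment at which its call begins.
- ticket.hand_in(): hands the job in, once; it reports no verdict.
The state is a dict: "t": time; "joints": joint angles; "joint_vel": joint speeds; "effort": joint torques, N m; "tool_pos": TCP position; "ee_rot": TCP orientation; "ft_force": force on the tool from outside, world axes, zero at the start; "wrist_torque": the same for the moment, N m; "gripper_width": opening from 0.0 (shut) to 1.0 (fully open).
Only numpy, scipy, OpenCV 4.12 (cv2) and the standard library are available. Lean on these libraries where they do the work, as an engineer would, in place of code of your own. Each camera call takes 0.05 s, during which the arm holds its last target. There are 200 camera calls.

## Working session

There is one attempt and no reset: what is moved stays moved. The work goes in short steps, Python scripts to look and compute and a tool call to move; the robot and the scene stay as the last step left them, time stands still between calls to the robot, and variables do not carry over. Pictures are saved under pics/ and viewed, about 12 in all and at most 16, crops included, and the job is handed in when it is done.

Besides the shell and the picture viewer there is one more tool, called after ">>>" as name(argument=value, ...) on one line, values as JSON. send_rows: Moves the arm, as the interface text tells. Its arguments: {"type":"object","properties":{"rows":{"type":"array","items":{"type":"number"}}},"required":["rows"]}

```bash
ls; mkdir -p pics; python3 - <<'E'
from plant import read_state, optics
import cv2,numpy as np
s=read_state();print(s)
for n in("scene","top"):
    f=optics.grab_frame(n);cv2.imwrite(f"pics/{n}0.png",cv2.resize(f["color"][:,:,::-1],(800,600),interpolation=cv2.INTER_CUBIC))
    np.savez(f"pics/{n}0.npz",**f)
    print(n,f["mtx"],f["R"],f["t"],-f["R"].T@f["t"])
E
```

```text
pics
{'t': 0.0, 'joints': array([ 1.23241702e+00,  3.00499073e-01,  1.52158492e+00, -1.75938165e-05,
        1.32074242e+00, -6.66231205e-02]), 'joint_vel': array([-2.37492769e-03, -5.31229396e-04,  1.56244313e-05,  7.29477686e-04,
       -4.84876140e-04, -1.44053820e-03]), 'effort': array([-7.31825603e-04, -5.43493223e+01, -3.61797667e+01, -1.64080707e-04,
        3.95590905e-03,  3.77274557e-05]), 'tool_pos': array([0.1475772 , 0.52959831, 0.24770434]), 'ee_rot': array([-0.42790749,  0.56348138,  0.42741721,  0.56275967]), 'ft_force': array([-0.39382244, -0.12465346, -0.48295173]), 'wrist_torque': array([0.01680603, 0.03760874, 0.03593986]), 'gripper_width': 0.9972927526529296}
scene [[409.08019622   0.         249.82397887]
 [  0.         409.08019622 189.79791238]
 [  0.           0.           1.        ]] [[-0.84861129  0.52898069 -0.00618885]
 [ 0.37966542  0.6008439  -0.7034492 ]
 [-0.36839252 -0.59930463 -0.71071859]] [ 0.45305589 -0.11125613  1.46137467] [0.96506794 0.70299835 0.963167  ]
top [[421.25925347   0.         247.57481761]
 [  0.         421.25925347 191.78167474]
 [  0.           0.           1.        ]] [[ 0.0268832  -0.99963683 -0.00186956]
 [-0.97628755 -0.0258533  -0.21492841]
 [ 0.21480202  0.00760319 -0.97662802]] [0.03629066 0.59603826 1.25553846] [0.31123693 0.04214094 1.35436743]
```

View pics/scene0.png

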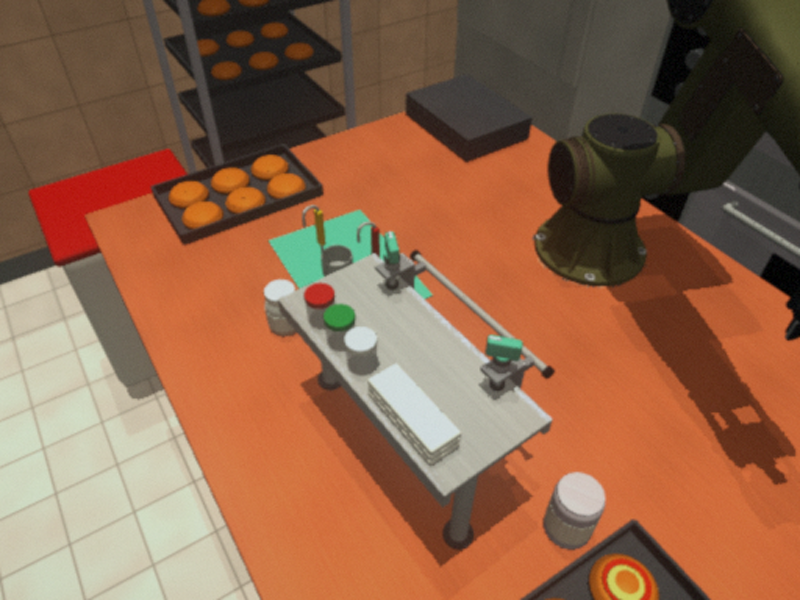

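View pics/top0.png

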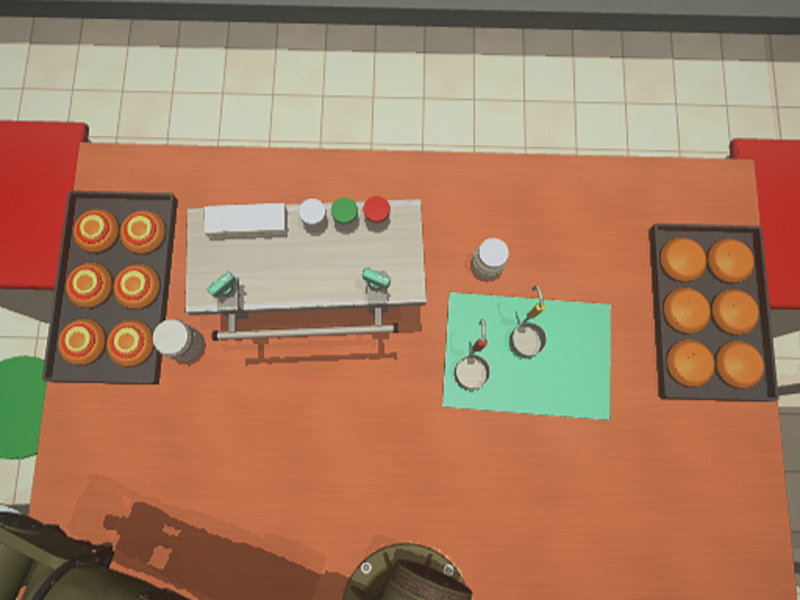

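The scene view shows the shelf with two mint knobs and only red and yellow dippers. In the top view, the left knob is at about (221,284) and the right at (376,279). The red cup is at (472,372) with its sleeve at (481,343), and the yellow cup is at (527,340) with its sleeve at (537,310). Blue is absent. Next I measure positions from the depth images.

```bash
cat > h.py <<'E'
import numpy as np,cv2
from plant import read_state, optics
def cloud(f):
    d=f["range_z"];v,u=np.nonzero(d>0);z=d[v,u];K=f["mtx"]
    c=np.stack([(u-K[0,2])/K[0,0]*z,(v-K[1,2])/K[1,1]*z,z],1)
    X=(c-f["t"])@f["R"]
    hsv=cv2.cvtColor(f["color"],cv2.COLOR_RGB2HSV)[v,u].astype(int)
    return X,hsv,np.stack([u,v],1)
def pix(f,X):
    c=f["R"]@np.asarray(X)+f["t"];p=f["mtx"]@c;return p[:2]/p[2]
def yaw_axis(P):
    c=P[:,:2].mean(0);u,s,vt=np.linalg.svd(P[:,:2]-c,full_matrices=False)
    return c,np.degrees(np.arctan2(vt[0,1],vt[0,0])),s/np.sqrt(len(P))
E
cat > m.py <<'E'
from h import *
import sys
for n in("scene","top"):
    f=dict(np.load(f"pics/{n}0.npz"));X,h,p=cloud(f)
    x,y,z=X.T;H,S,V=h.T
    mint=(H>70)&(H<95)&(S>60)
    print("==",n)
    for nm,m in(("kl",mint&(z>.27)&(z<.36)&(y>.2)),("kr",mint&(z>.27)&(z<.36)&(y<.2)&(y>0))):
        P=X[m]
        if len(P)<5: print(nm,len(P));continue
        zt=np.percentile(P[:,2],95);T=P[P[:,2]>zt-.006]
        print(nm,len(P),"mean",P.mean(0).round(4),"ztop",zt.round(4),"top",len(T),yaw_axis(T))
    # rail: ahead of shelf
    m=(z>.235)&(z<.262)&(x>.38)&(x<.58)&(y<.45)&(y>-.02)
    P=X[m];lo=P[P[:,0]<np.percentile(P[:,0],99)]
    hist=np.histogram(P[:,0],bins=np.arange(.38,.585,.01));print("railx",hist[0])
    for nm,m in(("red",((H<8)|(H>172))&(S>120)&(z>.09)&(z<.21)&(y<-.0)&(y>-.4)&(x<.65)),("yel",(H>18)&(H<32)&(S>120)&(z>.09)&(z<.21)&(y<0)&(y>-.4))):
        P=X[m];print(nm,len(P),P.mean(0).round(4) if len(P) else'',P.min(0).round(3) if len(P) else'',P.max(0).round(3) if len(P) else '')
    m=(z>.19)&(z<.23)&(y<-.02)&(y>-.4)&(x<.7);print("hook",X[m][:40].round(3).tolist())
    m=mint&(z<.012);P=X[m];r=cv2.minAreaRect(P[:,:2].astype(np.float32)*1000);print("mat",r,np.median(P[:,2]))
E
python3 m.py
```

```text
== scene
kl 144 mean [0.5291 0.3334 0.3285] ztop 0.3363 top 104 (array([0.55673001, 0.32323537]), np.float64(138.8337290324705), array([0.01109524, 0.00357638]))
kr 90 mean [0.5788 0.0725 0.3275] ztop 0.3346 top 65 (array([0.57746242, 0.07498022]), np.float64(69.73744785270922), array([0.01128384, 0.00398813]))
railx [  0   0   0   0   0   0   0   0   0   9  99 247 195  41  77 149 321 388
 445 491]
red 90 [ 0.2216 -0.1163  0.1768] [-0.747 -0.397  0.134] [ 0.501 -0.001  0.209]
yel 100 [ 0.4832 -0.2011  0.154 ] [-0.737 -0.397  0.093] [ 0.569 -0.005  0.195]
hook [[-0.712, -0.367, 0.218], [-0.714, -0.363, 0.219], [-0.735, -0.399, 0.197], [-0.728, -0.389, 0.202], [-0.738, -0.391, 0.199], [-0.712, -0.37, 0.213], [-0.705, -0.36, 0.218], [-0.705, -0.356, 0.219], [-0.712, -0.355, 0.218], [-0.728, -0.397, 0.195], [-0.734, -0.397, 0.194], [-0.737, -0.394, 0.194], [-0.734, -0.387, 0.197], [-0.705, -0.364, 0.212], [-0.717, -0.366, 0.208], [-0.709, -0.357, 0.213], [-0.716, -0.357, 0.212], [-0.708, -0.347, 0.217], [-0.738, -0.388, 0.191], [-0.732, -0.38, 0.196], [-0.709, -0.36, 0.208], [-0.704, -0.
[... 1517 characters left out ...]
12], [0.582, -0.219, 0.216], [0.583, -0.222, 0.214], [0.58, -0.219, 0.213], [0.581, -0.223, 0.211], [0.577, -0.219, 0.216], [0.577, -0.222, 0.215], [0.575, -0.219, 0.213], [0.575, -0.222, 0.211], [0.572, -0.22, 0.211], [0.573, -0.223, 0.208], [0.57, -0.22, 0.207], [0.569, -0.222, 0.214], [0.568, -0.221, 0.204], [0.567, -0.223, 0.208], [0.565, -0.221, 0.203], [0.566, -0.224, 0.202], [0.566, -0.227, 0.201], [0.565, -0.218, 0.191], [0.564, -0.22, 0.195], [0.562, -0.221, 0.203], [0.562, -0.224, 0.204], [0.565, -0.23, 0.191], [0.562, -0.218, 0.191], [0.562, -0.221, 0.192]]
mat ((501.1596984863281, -240.46533203125), (339.31793212890625, 237.5917205810547), 86.81690216064453) 0.0021720078216276957
```

```bash
cat > m2.py <<'E'
from h import *
for n in("scene","top"):
    f=dict(np.load(f"pics/{n}0.npz"));X,h,p=cloud(f)
    x,y,z=X.T;H,S,V=h.T
    print("==",n)
    m=(z>.235)&(z<.262)&(x>.46)&(x<.53)&(y<.45)&(y>-.02)
    P=X[m]
    a,b=np.polyfit(P[:,1],P[:,0],1)
    for _ in range(6):
        r=P[:,0]-(a*P[:,1]+b);k=abs(r-np.median(r))<.009;a,b=np.polyfit(P[k,1],P[k,0],1)
    Q=P[k];th=-np.degrees(np.arctan(a));ym=(np.percentile(Q[:,1],.5)+np.percentile(Q[:,1],99.5))/2
    print("rail slope yaw",th.round(2),"ends y",Q[:,1].min().round(4),Q[:,1].max().round(4),"mid",(a*ym+b).round(4),ym.round(4),"ztop",np.percentile(Q[:,2],95).round(4))
    t=np.radians(th);R=np.array([[np.cos(t),-np.sin(t)],[np.sin(t),np.cos(t)]])
    for s in(125,-125):print("knob pred",(R@[.07,s/1000]+[a*ym+b,ym]).round(4))
    mint=(H>70)&(H<95)&(S>40)
    for q in(0.321,.072):
        m=(z>.325)&(z<.345)&(abs(y-q)<.04)&(abs(x-.565)<.045)
        P=X[m];r=cv2.minAreaRect((P[:,:2]*1000).astype(np.float32));print("knob",len(P),r,yaw_axis(P)[1])
    # dippers
    for nm,c in(("red",(.48,-.12)),("yel",(.55,-.22))):
        near=(abs(x-c[0])<.09)&(abs(y-c[1])<.05)
        m=near&(z>.198)&(z<.222)
        Pk=X[m];print(nm,"hook top",len(Pk),yaw_axis(Pk) if len(Pk)>4 else'',Pk.min(0).round(3) if len(Pk)else'',Pk.max(0).round(3)if len(Pk)else'')
        m=near&(z>.035)&(z<.062);P=X[m]
        if len(P)>10:
            (cc,rr)=cv2.minEnclosingCircle((P[:,:2]*1000).astype(np.float32));print("  cup rim",len(P),cc,rr,np.percentile(P[:,2],95))
        sl=near&(z>.1)&(z<.197)&(S>120)&(((H<8)|(H>172)) if nm=="red" else (H>16)&(H<34));P=X[sl];print("  sleeve",len(P),P.mean(0).round(4),P.min(0).round(3),P.max(0).round(3))
f=dict(np.load("pics/top0.npz"));c=f["color"][:,:,::-1]
a=cv2.resize(c[150:250,270:370],(600,600),interpolation=cv2.INTER_CUBIC);cv2.imwrite("pics/crop_d.png",a)
E
python3 m2.py
```

```text
== scene
rail slope yaw 4.07 ends y 0.0297 0.3473 mid 0.4981 0.1896 ztop 0.2535
knob pred [0.5591 0.3192]
knob pred [0.5768 0.0699]
knob 187 ((557.560302734375, 319.2205810546875), (17.10283660888672, 45.55870056152344), 45.24962615966797) 134.01175017271768
knob 103 ((574.6588745117188, 70.99995422363281), (46.149837493896484, 16.14019203186035), 67.77545166015625) 68.00442267170718
red hook top 31 (array([ 0.51532571, -0.11847583]), np.float64(178.65646195822185), array([0.01188422, 0.00210694])) [ 0.496 -0.124  0.199] [ 0.533 -0.115  0.216]
  sleeve 48 [ 0.4965 -0.1141  0.1702] [ 0.491 -0.12   0.139] [ 0.501 -0.111  0.195]
yel hook top 30 (array([ 0.58172412, -0.21952611]), np.float64(12.337157176829058), array([0.01278903, 0.00216872])) [ 0.56  -0.225  0.199] [ 0.598 -0.211  0.216]
  cup rim 158 (528.5858154296875, -237.3349609375) 38.13581848144531 0.05466616531180144
  sleeve 91 [ 0.5626 -0.2205  0.1586] [ 0.556 -0.229  0.113] [ 0.569 -0.213  0.195]
== top
rail slope yaw 3.98 ends y 0.0322 0.3465 mid 0.4968 0.1884 ztop 0.2536
knob pred [0.558  0.3179]
knob pred [0.5753 0.0685]

[... 236 characters left out ...]
) 67.90541499744862
red hook top 35 (array([ 0.51267011, -0.11881358]), np.float64(-177.55805165598446), array([0.01044971, 0.00194043])) [ 0.495 -0.122  0.199] [ 0.534 -0.116  0.218]
  cup rim 76 (460.7790832519531, -120.10735321044922) 35.470096588134766 0.05483350335086142
  sleeve 20 [ 0.4934 -0.119   0.1867] [ 0.49  -0.125  0.136] [ 0.5   -0.113  0.196]
yel hook top 32 (array([ 0.58004967, -0.2194769 ]), np.float64(-166.12183936123242), array([0.01160445, 0.00179872])) [ 0.562 -0.227  0.199] [ 0.601 -0.213  0.216]
  cup rim 95 (529.5289306640625, -232.77452087402344) 36.08354187011719 0.05494566363991787
  sleeve 43 [ 0.5589 -0.2222  0.1673] [ 0.556 -0.233  0.115] [ 0.565 -0.217  0.196]
```

View pics/crop_d.png

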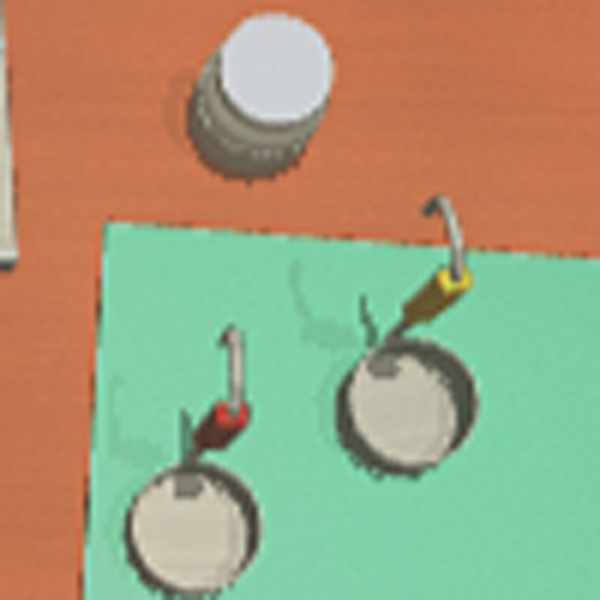

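Crop: the red cup is at (190,530) with its hook end at (232,330). The yellow cup is at (405,405) with its hook end at (435,200). The measurements agree: rail yaw is 4°, the middle is at (0.4975, 0.189), and both knobs lie where the rail geometry predicts. Next I work out the tool yaws.

```bash
cat > g.py <<'E'
from h import *
import sys
from scipy.spatial.transform import Rotation as Ro
# g.py x y z psi tilt : shift (cm, in present tool axes), rotvec (deg); psi = yaw of jaw axis (tool z), tilt: top of tool towards robot
def pose(psi,tilt,ty=None):
    p=np.radians(psi);R=np.array([[0,0,-1],[np.sin(p),np.cos(p),0],[0,0,0]]).T
    zz=np.array([np.cos(p),np.sin(p),0]);xx=np.array([0,0,-1.]);R=np.stack([xx,np.cross(zz,xx),zz],1)
    ax=zz if zz[1]>0 else -zz
    return Ro.from_rotvec(-np.radians(tilt)*ax)*Ro.from_matrix(R)
def go(t,psi,tilt=0,s=None):
    s=s or read_state();A=Ro.from_quat(s["ee_rot"]);B=pose(psi,tilt)
    d=np.array(t)-s["tool_pos"]
    print("shift before rot(cm)",(A.inv().apply(d)*100).round(2),"rotvec(deg)",np.degrees((A.inv()*B).as_rotvec()).round(2),"shift after rot(cm)",(B.inv().apply(d)*100).round(2))
def st():
    s=read_state();M=Ro.from_quat(s["ee_rot"]).as_matrix()
    print("t",round(s["t"],2),"pos",s["tool_pos"].round(4),"psi",np.degrees(np.arctan2(M[1,2],M[0,2])).round(2),"xax",M[:,0].round(3),"j",s["joints"].round(3),"F",s["ft_force"].round(2),"T",s["wrist_torque"].round(3),"w",round(s["gripper_width"],3));return s
if __name__=="__main__":
    s=st()
    if len(sys.argv)>4: a=list(map(float,sys.argv[1:]));go(a[:3],a[3],a[4] if len(a)>4 else 0,s)
E
python3 g.py .5575 .3186 .42 44; python3 g.py .5575 .3186 .42 -136
```

```text
t 0.1 pos [0.1476 0.5296 0.2478] psi 74.43 xax [-0.    -0.001 -1.   ] j [ 1.232  0.3    1.522  0.     1.321 -0.067] F [ 0.73  0.37 -0.11] T [-0.006 -0.055  0.026] w 1.0
shift before rot(cm) [-17.22 -45.15  -9.34] rotvec(deg) [ 3.043e+01 -6.000e-02  1.000e-02] shift after rot(cm) [-17.22 -43.66  14.83]
t 0.1 pos [0.1476 0.5296 0.2478] psi 74.43 xax [-0.    -0.001 -1.   ] j [ 1.232  0.3    1.522  0.     1.321 -0.067] F [ 0.73  0.37 -0.11] T [-0.006 -0.055  0.026] w 1.0
shift before rot(cm) [-17.22 -45.15  -9.34] rotvec(deg) [-1.4957e+02 -1.0000e-02 -8.0000e-02] shift after rot(cm) [-17.22  43.66 -14.83]
```

>>> send_rows(rows=[-2.15, 0, 0, 3.8, 0, 0, 5, -2.15, 0, 0, 3.8, 0, 0, 5, -2.15, 0, 0, 3.8, 0, 0, 5, -2.15, 0, 0, 3.8, 0, 0, 5, -2.15, 0, 0, 3.8, 0, 0, 5, -2.15, 0, 0, 3.8, 0, 0, 5, -2.15, 0, 0, 3.8, 0, 0, 5, -2.15, 0, 0, 3.8, 0, 0, 5])

```text
t: 0.77
tool_pos: [0.1476, 0.5296, 0.4211]
ee_rot: [-0.264, 0.656, 0.264, 0.656]
ft_force: [0.0, -0.6, 0.8]
gripper_width: 0.584
```

>>> send_rows(rows=[0, -2.73, 0.93, 0, 0, 0, 5, 0, -2.73, 0.93, 0, 0, 0, 5, 0, -2.73, 0.93, 0, 0, 0, 5, 0, -2.73, 0.93, 0, 0, 0, 5, 0, -2.73, 0.93, 0, 0, 0, 5, 0, -2.73, 0.93, 0, 0, 0, 5, 0, -2.73, 0.93, 0, 0, 0, 5, 0, -2.73, 0.93, 0, 0, 0, 5])

```text
t: 1.43
tool_pos: [0.3541, 0.4236, 0.42]
ee_rot: [-0.265, 0.656, 0.265, 0.655]
ft_force: [-0.6, 1.1, -0.5]
gripper_width: 0.582
```

>>> send_rows(rows=[0, -2.73, 0.93, 0, 0, 0, 5, 0, -2.73, 0.93, 0, 0, 0, 5, 0, -2.73, 0.93, 0, 0, 0, 5, 0, -2.73, 0.93, 0, 0, 0, 5, 0, -2.73, 0.93, 0, 0, 0, 5, 0, -2.73, 0.93, 0, 0, 0, 5, 0, -2.73, 0.93, 0, 0, 0, 5, 0, -2.73, 0.93, 0, 0, 0, 5])

```text
t: 2.1
tool_pos: [0.5594, 0.3183, 0.4198]
ee_rot: [-0.265, 0.656, 0.265, 0.655]
ft_force: [0.3, -0.2, 0.5]
gripper_width: 0.585
```

```bash
python3 g.py .5575 .3186 .325 44; python3 - <<'E'
from h import *
f=optics.grab_frame("top");np.savez("pics/top1.npz",**f)
print(pix(f,[.5575,.3186,.33]))
s=[]
for i in range(4):
    optics.grab_frame("top");r=read_state();s.append(np.r_[r["effort"][5],r["wrist_torque"],r["ft_force"]])
print(np.array(s).round(4))
E
```

```text
t 2.1 pos [0.5594 0.3183 0.4198] psi 44.02 xax [-0.001 -0.    -1.   ] j [ 0.46   0.481  0.887  0.     1.775 -0.308] F [ 0.28 -0.24  0.54] T [-0.061 -0.012 -0.044] w 0.585
shift before rot(cm) [ 9.48  0.15 -0.11] rotvec(deg) [ 0.02 -0.04 -0.02] shift after rot(cm) [ 9.48  0.15 -0.11]
[140.67671492 180.84321682]
[[-0.6809  0.0521  0.0106 -0.0049  0.2834  0.3661 -0.1762]
 [-0.3096  0.0014 -0.0195 -0.016  -1.0769  0.5798 -0.2362]
 [-0.1144 -0.     -0.0287 -0.0565 -0.4012  0.4476 -0.198 ]
 [-0.0354  0.0106 -0.0333 -0.0384 -1.1992  0.2157  0.0209]]
```

>>> send_rows(rows=[1.0, 0.15, -0.11, 0, 0, 0, 5, 1.5, 0, 0, 0, 0, 0, 5, 1.5, 0, 0, 0, 0, 0, 5, 1.5, 0, 0, 0, 0, 0, 5, 1.3, 0, 0, 0, 0, 0, 5, 1.2, 0, 0, 0, 0, 0, 5, 0.9, 0, 0, 0, 0, 0, 5, 0.58, 0, 0, 0, 0, 0, 5])

```text
t: 3.02
tool_pos: [0.5556, 0.32, 0.3248]
ee_rot: [-0.265, 0.656, 0.265, 0.655]
ft_force: [-0.3, -0.3, -0.6]
gripper_width: 0.585
```

```bash
python3 g.py .5575 .3186 .325 44; python3 - <<'E'
from h import *
ims=[]
for n in("top","scene"):
    f=optics.grab_frame(n);u,v=pix(f,[.5575,.3186,.33]).astype(int)
    u=max(u,35);v=max(v,35)
    ims.append(cv2.resize(f["color"][v-35:v+35,u-35:u+35,::-1],(400,400),interpolation=cv2.INTER_CUBIC))
cv2.imwrite("pics/k1.png",np.hstack(ims))
E
```

```text
t 3.02 pos [0.5556 0.32   0.3248] psi 44.09 xax [-0.001 -0.    -1.   ] j [ 0.465  0.473  1.11   0.     1.56  -0.304] F [-0.27 -0.28 -0.58] T [-0.028  0.018 -0.021] w 0.585
shift before rot(cm) [-0.02 -0.24  0.04] rotvec(deg) [ 0.09 -0.03 -0.02] shift after rot(cm) [-0.02 -0.24  0.04]
```

View pics/k1.png

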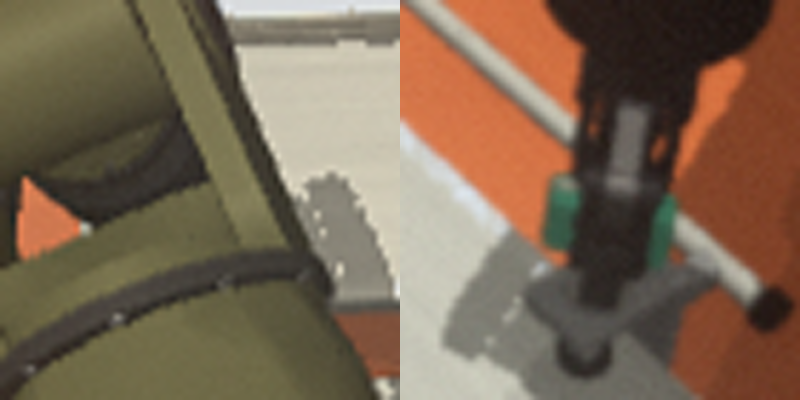

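The scene view shows the fingers straddling the wing, with mint visible on both sides at (560,215) and (662,230). I trim 2 mm and close.

>>> send_rows(rows=[0, -0.24, 0.04, 0, 0, 0, 5, 0, 0, 0, 0, 0, 0, 5, 0, 0, 0, 0, 0, 0, 0, 0, 0, 0, 0, 0, 0, 0, 0, 0, 0, 0, 0, 0, 0, 0, 0, 0, 0, 0, 0, 0, 0, 0, 0, 0, 0, 0, 0, 0, 0, 0, 0, 0, 0, 0])

```text
t: 3.78
tool_pos: [0.558, 0.3175, 0.3263]
ee_rot: [-0.265, 0.656, 0.265, 0.655]
ft_force: [-4.8, -5.2, 5.1]
gripper_width: 0.175
```

```bash
cat > w.py <<'E'
from h import *
from g import st
s=[]
for i in range(5):
    optics.grab_frame("top");r=read_state();s.append(np.r_[r["effort"][5],r["wrist_torque"],r["ft_force"]])
s=np.array(s);print("eff5",s[:,0].round(4),"T",s[:,1:4].mean(0).round(3),"F",s[:,4:].mean(0).round(2));st()
E
python3 w.py
```

```text
eff5 [-0.0412 -0.0413 -0.0413 -0.0412 -0.0413] T [-0.872  1.06  -0.054] F [-5.71 -5.08  5.33]
t 4.03 pos [0.558  0.3175 0.3263] psi 44.01 xax [-0.    -0.001 -1.   ] j [ 0.46   0.475  1.104 -0.     1.564 -0.308] F [-5.7  -4.94  5.27] T [-0.937  1.068 -0.019] w 0.177
```

>>> send_rows(rows=[-0.05, 0, -0.05, 0, 0, 0, 0, -0.05, 0, -0.05, 0, 0, 0, 0, 0, 0, 0, 0, 0, 0, 0, 0, 0, 0, 0, 0, 0, 0, 0, 0, 0, 0, 0, 0, 0, 0, 0, 0, 0, 0, 0, 0, 0, 0, 0, 0, 0, 0, 0, 0, 0, 0, 0, 0, 0, 0])

```text
t: 4.7
tool_pos: [0.5576, 0.3173, 0.3264]
ee_rot: [-0.265, 0.656, 0.265, 0.656]
ft_force: [-0.4, -2.1, -1.3]
gripper_width: 0.176
```

```bash
python3 w.py
```

```text
eff5 [-0.0591 -0.0593 -0.0595 -0.0596 -0.0596] T [-0.186 -0.019 -0.067] F [-0.61 -1.21 -0.91]
t 4.95 pos [0.5576 0.3173 0.3265] psi 44.02 xax [-0. -0. -1.] j [ 0.46   0.473  1.105 -0.     1.563 -0.308] F [-0.76 -1.11 -1.08] T [-0.222 -0.058 -0.097] w 0.175
```

>>> send_rows(rows=[0.009, 0, 0, 4, 0, 0, 0, 0.009, 0, 0, 4, 0, 0, 0, 0.009, 0, 0, 4, 0, 0, 0, 0.009, 0, 0, 4, 0, 0, 0, 0.009, 0, 0, 4, 0, 0, 0, 0.009, 0, 0, 4, 0, 0, 0, 0, 0, 0, 0, 0, 0, 0, 0, 0, 0, 0, 0, 0, 0])

```text
t: 5.62
tool_pos: [0.5572, 0.317, 0.3259]
ee_rot: [-0.123, 0.697, 0.122, 0.696]
ft_force: [-4.9, -5.0, 0.2]
gripper_width: 0.174
```

```bash
python3 w.py
```

```text
eff5 [ 0.0203 -0.0457 -0.0612 -0.0646 -0.0653] T [-0.86   0.883 -0.048] F [-5.57 -4.52  0.01]
t 5.87 pos [0.5572 0.317  0.3259] psi 20.02 xax [-0.002 -0.001 -1.   ] j [ 0.46   0.473  1.107 -0.     1.563  0.111] F [-5.66 -4.57  0.76] T [-0.848  0.819 -0.034] w 0.175
```

>>> send_rows(rows=[0.009, 0, 0, 4, 0, 0, 0, 0.009, 0, 0, 4, 0, 0, 0, 0.009, 0, 0, 4, 0, 0, 0, 0.009, 0, 0, 4, 0, 0, 0, 0.009, 0, 0, 4, 0, 0, 0, 0.009, 0, 0, 4, 0, 0, 0, 0, 0, 0, 0, 0, 0, 0, 0, 0, 0, 0, 0, 0, 0])

```text
t: 6.53
tool_pos: [0.5567, 0.3169, 0.3253]
ee_rot: [0.024, 0.708, -0.025, 0.706]
ft_force: [-11.7, -7.8, 2.2]
gripper_width: 0.174
```

```bash
python3 w.py
```

```text
eff5 [ 0.0284 -0.0376 -0.0532 -0.0565 -0.0572] T [-1.226  1.905 -0.056] F [-10.51  -6.48   1.77]
t 6.78 pos [0.5567 0.3169 0.3253] psi -3.97 xax [-0.003 -0.002 -1.   ] j [ 0.46   0.473  1.108 -0.     1.564  0.53 ] F [-11.06  -6.94   0.87] T [-1.196  1.879 -0.037] w 0.174
```

>>> send_rows(rows=[0, -0.04, -0.05, 0, 0, 0, 0, 0, -0.04, -0.05, 0, 0, 0, 0, 0, 0, -0.05, 0, 0, 0, 0, 0, 0, 0, 0, 0, 0, 0, 0, 0, 0, 0, 0, 0, 0, 0, 0, 0, 0, 0, 0, 0, 0, 0, 0, 0, 0, 0, 0, 0, 0, 0, 0, 0, 0, 0])

```text
t: 7.45
tool_pos: [0.556, 0.3166, 0.3254]
ee_rot: [0.024, 0.707, -0.025, 0.707]
ft_force: [-3.1, -1.7, -0.3]
gripper_width: 0.173
```

```bash
cat > r.py <<'E'
from g import *
s=st();print("eff",s["effort"].round(3),"v6",s["joint_vel"][5].round(3))
E
python3 r.py
```

```text
t 7.45 pos [0.556  0.3166 0.3254] psi -3.97 xax [-0. -0. -1.] j [ 0.46   0.469  1.114 -0.     1.559  0.53 ] F [-3.13 -1.66 -0.32] T [-0.606  0.424 -0.124] w 0.173
eff [ 8.6600e-01 -6.6089e+01 -3.9603e+01  4.3000e-01 -8.9100e-01 -6.1000e-02] v6 -0.002
```

>>> send_rows(rows=[0.0044, 0, -0.008, 2, 0, 0, 0, 0.0044, 0, -0.008, 2, 0, 0, 0, 0.0044, 0, -0.008, 2, 0, 0, 0, 0.0044, 0, -0.008, 2, 0, 0, 0, 0.0044, 0, -0.008, 2, 0, 0, 0, 0.0044, 0, -0.008, 2, 0, 0, 0, 0.0044, 0, -0.008, 2, 0, 0, 0, 0.0044, 0, -0.008, 2, 0, 0, 0])

```text
t: 8.12
tool_pos: [0.5554, 0.3167, 0.325]
ee_rot: [0.123, 0.696, -0.123, 0.696]
ft_force: [-3.3, -3.1, -0.9]
gripper_width: 0.178
```

```bash
python3 r.py
```

```text
t 8.12 pos [0.5554 0.3167 0.325 ] psi -20.06 xax [-0. -0. -1.] j [ 0.461  0.468  1.116 -0.     1.558  0.811] F [-3.32 -3.15 -0.89] T [-0.63   0.471  0.054] w 0.178
eff [  0.876 -65.963 -39.683   0.528  -0.97   -0.792] v6 0.418
```

>>> send_rows(rows=[0.0044, 0, -0.008, 2, 0, 0, 0, 0.0044, 0, -0.008, 2, 0, 0, 0, 0.0044, 0, -0.008, 2, 0, 0, 0, 0.0044, 0, -0.008, 2, 0, 0, 0, 0.0044, 0, -0.008, 2, 0, 0, 0, 0.0044, 0, -0.008, 2, 0, 0, 0, 0.0044, 0, -0.008, 2, 0, 0, 0, 0.0044, 0, -0.008, 2, 0, 0, 0])

```text
t: 8.78
tool_pos: [0.5548, 0.3169, 0.3247]
ee_rot: [0.219, 0.672, -0.219, 0.672]
ft_force: [-3.3, -3.5, -0.6]
gripper_width: 0.175
```

```bash
python3 r.py
```

```text
t 8.78 pos [0.5548 0.3169 0.3247] psi -36.07 xax [-0. -0. -1.] j [ 0.462  0.467  1.118 -0.     1.557  1.091] F [-3.27 -3.54 -0.64] T [-0.723  0.487  0.114] w 0.175
eff [  0.9   -65.869 -39.75    0.558  -1.067  -0.795] v6 0.418
```

>>> send_rows(rows=[0.0044, 0, -0.008, 2, 0, 0, 0, 0.0044, 0, -0.008, 2, 0, 0, 0, 0.0044, 0, -0.008, 2, 0, 0, 0, 0.0044, 0, -0.008, 2, 0, 0, 0, 0.0044, 0, -0.008, 2, 0, 0, 0, 0.0044, 0, -0.008, 2, 0, 0, 0, 0.0044, 0, -0.008, 2, 0, 0, 0, 0.0044, 0, -0.008, 2, 0, 0, 0])

```text
t: 9.45
tool_pos: [0.5543, 0.3173, 0.3243]
ee_rot: [0.31, 0.635, -0.311, 0.635]
ft_force: [-4.1, -3.5, -0.5]
gripper_width: 0.179
```

```bash
python3 r.py
```

```text
t 9.45 pos [0.5543 0.3173 0.3243] psi -52.07 xax [-0. -0. -1.] j [ 0.463  0.467  1.119 -0.     1.556  1.371] F [-4.07 -3.53 -0.48] T [-0.745  0.596  0.064] w 0.179
eff [  0.886 -65.795 -39.824   0.566  -1.172  -0.799] v6 0.417
```

>>> send_rows(rows=[0.0044, 0, -0.008, 2, 0, 0, 0, 0.0044, 0, -0.008, 2, 0, 0, 0, 0.0044, 0, -0.008, 2, 0, 0, 0, 0.0044, 0, -0.008, 2, 0, 0, 0, 0.0044, 0, -0.008, 2, 0, 0, 0, 0.0044, 0, -0.008, 2, 0, 0, 0, 0.0044, 0, -0.008, 2, 0, 0, 0, 0.0044, 0, -0.008, 2, 0, 0, 0])

```text
t: 10.12
tool_pos: [0.5539, 0.3179, 0.324]
ee_rot: [0.396, 0.586, -0.396, 0.586]
ft_force: [-3.9, -3.4, -0.9]
gripper_width: 0.173
```

```bash
python3 r.py
```

```text
t 10.12 pos [0.5539 0.3179 0.324 ] psi -68.06 xax [-0. -0. -1.] j [ 0.464  0.467  1.12  -0.     1.555  1.652] F [-3.87 -3.44 -0.93] T [-0.842  0.59   0.123] w 0.173
eff [  0.835 -65.75  -39.896   0.551  -1.277  -0.802] v6 0.418
```

>>> send_rows(rows=[0.0044, 0, -0.008, 2, 0, 0, 0, 0.0044, 0, -0.008, 2, 0, 0, 0, 0.0044, 0, -0.008, 2, 0, 0, 0, 0.0044, 0, -0.008, 2, 0, 0, 0, 0.0044, 0, -0.008, 2, 0, 0, 0, 0.0044, 0, -0.008, 2, 0, 0, 0, 0.0044, 0, -0.008, 2, 0, 0, 0, 0.0044, 0, -0.008, 2, 0, 0, 0])

```text
t: 10.78
tool_pos: [0.5538, 0.3185, 0.3236]
ee_rot: [0.473, 0.525, -0.474, 0.525]
ft_force: [-3.5, -4.4, 0.2]
gripper_width: 0.174
```

```bash
python3 r.py
```

```text
t 10.78 pos [0.5538 0.3185 0.3236] psi -84.06 xax [-0.001 -0.    -1.   ] j [ 0.465  0.468  1.12  -0.     1.555  1.932] F [-3.51 -4.36  0.24] T [-0.809  0.692  0.067] w 0.174
eff [  0.749 -65.738 -39.959   0.512  -1.371  -0.805] v6 0.416
```

>>> send_rows(rows=[0.0044, 0, -0.008, 2, 0, 0, 0, 0.0044, 0, -0.008, 2, 0, 0, 0, 0.0044, 0, -0.008, 2, 0, 0, 0, 0.0044, 0, -0.008, 2, 0, 0, 0, 0.0044, 0, -0.008, 2, 0, 0, 0, 0.0044, 0, -0.008, 2, 0, 0, 0, 0.0044, 0, -0.008, 2, 0, 0, 0, 0.0044, 0, -0.008, 2, 0, 0, 0])

```text
t: 11.45
tool_pos: [0.5537, 0.3192, 0.3235]
ee_rot: [-0.542, -0.454, 0.542, -0.454]
ft_force: [-3.8, -4.2, 2.1]
gripper_width: 0.174
```

```bash
python3 r.py
```

```text
t 11.45 pos [0.5537 0.3192 0.3235] psi -100.06 xax [-0. -0. -1.] j [ 0.466  0.468  1.119 -0.     1.554  2.212] F [-3.76 -4.23  2.07] T [-0.863  0.832  0.085] w 0.174
eff [  0.577 -64.589 -39.355   0.468  -1.563  -0.731] v6 0.418
```

Touch signature at about 130° turned: effort stepped +0.074, the sinking stopped and Fz rose. The wrist is nearly at its range, so I regrip half a turn back.

>>> send_rows(rows=[0, 0, 0, 0, 0, 0, 5, 0, 0, 0, 0, 0, 0, 5, 0, 0, 0, 0, 0, 0, 5, 0, 0, 0, 0, 0, 0, 5, 0, 0, 0, 0, 0, 0, 5, -1.5, 0, 0, 0, 0, 0, 5, -1.5, 0, 0, 0, 0, 0, 5, -1.5, 0, 0, 0, 0, 0, 5])

```text
t: 12.12
tool_pos: [0.5539, 0.3193, 0.3689]
ee_rot: [-0.541, -0.455, 0.542, -0.455]
ft_force: [-0.0, 0.5, 0.0]
gripper_width: 0.587
```

>>> send_rows(rows=[0, 0, 0, -7.1, 0, 0, 5, 0, 0, 0, -7.1, 0, 0, 5, 0, 0, 0, -7.1, 0, 0, 5, 0, 0, 0, -7.1, 0, 0, 5, 0, 0, 0, -7.1, 0, 0, 5, 0, 0, 0, -7.1, 0, 0, 5, 0, 0, 0, -7.1, 0, 0, 5, 0, 0, 0, -7.1, 0, 0, 5])

```text
t: 12.78
tool_pos: [0.554, 0.3193, 0.3683]
ee_rot: [0.258, 0.658, -0.258, 0.658]
ft_force: [-0.3, 0.0, -0.8]
gripper_width: 0.583
```

>>> send_rows(rows=[0, 0, 0, -7.1, 0, 0, 5, 0, 0, 0, -7.1, 0, 0, 5, 0, 0, 0, -7.1, 0, 0, 5, 0, 0, 0, -7.1, 0, 0, 5, 0, 0, 0, -7.1, 0, 0, 5, 0, 0, 0, -7.1, 0, 0, 5, 0, 0, 0, -7.1, 0, 0, 5, 0, 0, 0, -7.1, 0, 0, 5])

```text
t: 13.45
tool_pos: [0.554, 0.3193, 0.3683]
ee_rot: [-0.086, 0.702, 0.086, 0.702]
ft_force: [-0.2, -0.0, 0.2]
gripper_width: 0.586
```

>>> send_rows(rows=[0, 0, 0, -7.1, 0, 0, 5, 0, 0, 0, -7.1, 0, 0, 5, 0, 0, 0, -7.1, 0, 0, 5, 0, 0, 0, -7.1, 0, 0, 5, 0, 0, 0, -7.1, 0, 0, 5, 0, 0, 0, -7.1, 0, 0, 5, 0, 0, 0, -7.1, 0, 0, 5, 0, 0, 0, -7.1, 0, 0, 5])

```text
t: 14.12
tool_pos: [0.554, 0.3193, 0.3683]
ee_rot: [-0.41, 0.576, 0.41, 0.576]
ft_force: [0.7, 1.4, -0.1]
gripper_width: 0.585
```

>>> send_rows(rows=[0, 0, 0, -4.8, 0, 0, 5, 0, 0, 0, -4.8, 0, 0, 5, 0, 0, 0, 0, 0, 0, 5, 0, 0, 0, 0, 0, 0, 5, 0, 0, 0, 0, 0, 0, 5, 0, 0, 0, 0, 0, 0, 5, 0, 0, 0, 0, 0, 0, 5, 0, 0, 0, 0, 0, 0, 5])

```text
t: 14.78
tool_pos: [0.5539, 0.3193, 0.3683]
ee_rot: [-0.454, 0.542, 0.454, 0.542]
ft_force: [0.4, -0.7, -0.7]
gripper_width: 0.586
```

```bash
python3 g.py .5559 .3188 .322 80
```

```text
t 14.78 pos [0.5539 0.3193 0.3683] psi 79.98 xax [ 0. -0. -1.] j [ 0.466  0.462  1.029 -0.     1.651 -0.93 ] F [ 0.43 -0.66 -0.72] T [-0.003  0.024 -0.034] w 0.586
shift before rot(cm) [ 4.63 -0.2  -0.01] rotvec(deg) [-0.02 -0.    0.  ] shift after rot(cm) [ 4.63 -0.2  -0.01]
```

>>> send_rows(rows=[1.2, -0.2, 0, 0, 0, 0, 5, 1.2, 0, 0, 0, 0, 0, 5, 1.2, 0, 0, 0, 0, 0, 5, 1.03, 0, 0, 0, 0, 0, 5, 0, 0, 0, 0, 0, 0, 5, 0, 0, 0, 0, 0, 0, 5, 0, 0, 0, 0, 0, 0, 0, 0, 0, 0, 0, 0, 0, 0])

```text
t: 15.45
tool_pos: [0.556, 0.319, 0.3228]
ee_rot: [-0.455, 0.541, 0.455, 0.542]
ft_force: [0.7, 0.3, 0.8]
gripper_width: 0.311
```

>>> send_rows(rows=[0, 0, 0, 0, 0, 0, 0, 0, 0, 0, 0, 0, 0, 0, 0, 0, 0, 0, 0, 0, 0, -0.05, 0, 0, 0, 0, 0, 0, -0.05, 0, 0, 0, 0, 0, 0, 0, 0, 0, 0, 0, 0, 0, 0, 0, 0, 0, 0, 0, 0, 0, 0, 0, 0, 0, 0, 0])

```text
t: 16.12
tool_pos: [0.556, 0.3189, 0.3233]
ee_rot: [-0.455, 0.541, 0.455, 0.542]
ft_force: [0.1, -1.4, 5.3]
gripper_width: 0.178
```

```bash
python3 w.py
```

```text
eff5 [-0.002  -0.0022 -0.0026 -0.0025 -0.0026] T [-0.347 -0.185 -0.017] F [ 0.83 -1.86  5.16]
t 16.37 pos [0.556  0.3189 0.3233] psi 80.02 xax [ 0.001  0.    -1.   ] j [ 0.464  0.472  1.114 -0.     1.555 -0.933] F [ 0.45 -1.6   5.73] T [-0.377 -0.256 -0.016] w 0.176
```

>>> send_rows(rows=[0, 0, 0, 2, 0, 0, 0, 0, 0, 0, 2, 0, 0, 0, 0, 0, 0, 2, 0, 0, 0, 0, 0, 0, 2, 0, 0, 0, 0, 0, 0, 2, 0, 0, 0, 0, 0, 0, 2, 0, 0, 0, 0, 0, 0, 2, 0, 0, 0, 0, 0, 0, 2, 0, 0, 0])

```text
t: 17.03
tool_pos: [0.556, 0.3189, 0.3233]
ee_rot: [-0.374, 0.6, 0.374, 0.6]
ft_force: [2.0, -2.8, 5.3]
gripper_width: 0.176
```

```bash
python3 r.py
```

```text
t 17.03 pos [0.556  0.3189 0.3233] psi 63.93 xax [ 0.001 -0.    -1.   ] j [ 0.464  0.472  1.114 -0.     1.555 -0.652] F [ 1.97 -2.76  5.3 ] T [-0.454 -0.193  0.224] w 0.176
eff [  1.385 -62.63  -35.883   0.643  -0.069  -0.699] v6 0.416
```

>>> send_rows(rows=[0, 0, 0, 2, 0, 0, 0, 0, 0, 0, 2, 0, 0, 0, 0, 0, 0, 2, 0, 0, 0, 0, 0, 0, 2, 0, 0, 0, 0, 0, 0, 2, 0, 0, 0, 0, 0, 0, 2, 0, 0, 0, 0, 0, 0, 2, 0, 0, 0, 0, 0, 0, 2, 0, 0, 0])

```text
t: 17.7
tool_pos: [0.556, 0.3188, 0.3233]
ee_rot: [-0.287, 0.646, 0.287, 0.646]
ft_force: [0.4, -2.7, 5.2]
gripper_width: 0.172
```

```bash
python3 r.py
```

```text
t 17.7 pos [0.556  0.3188 0.3233] psi 47.94 xax [ 0.001 -0.    -1.   ] j [ 0.464  0.472  1.114 -0.     1.555 -0.373] F [ 0.37 -2.73  5.24] T [-0.49  -0.159  0.169] w 0.172
eff [  1.494 -62.558 -35.96    0.709  -0.162  -0.681] v6 0.416
```

Effort slope (+0.018 per 16°) and level both put the touch at about 130° turned, so 44° remain.

>>> send_rows(rows=[0, 0, 0, 2, 0, 0, 0, 0, 0, 0, 2, 0, 0, 0, 0, 0, 0, 2, 0, 0, 0, 0, 0, 0, 2, 0, 0, 0, 0, 0, 0, 2, 0, 0, 0, 0, 0, 0, 2, 0, 0, 0, 0, 0, 0, 2, 0, 0, 0, 0, 0, 0, 2, 0, 0, 0])

```text
t: 18.37
tool_pos: [0.556, 0.3188, 0.3233]
ee_rot: [-0.195, 0.68, 0.194, 0.68]
ft_force: [0.2, -2.7, 5.4]
gripper_width: 0.177
```

```bash
python3 r.py
```

```text
t 18.37 pos [0.556  0.3188 0.3233] psi 31.93 xax [ 0.001 -0.    -1.   ] j [ 0.464  0.472  1.114 -0.     1.555 -0.094] F [ 0.21 -2.69  5.42] T [-0.626 -0.041  0.207] w 0.177
eff [  1.556 -62.472 -36.051   0.756  -0.273  -0.663] v6 0.418
```

>>> send_rows(rows=[0, 0, 0, 2, 0, 0, 0, 0, 0, 0, 2, 0, 0, 0, 0, 0, 0, 2, 0, 0, 0, 0, 0, 0, 2, 0, 0, 0, 0, 0, 0, 2, 0, 0, 0, 0, 0, 0, 2, 0, 0, 0, 0, 0, 0, 2, 0, 0, 0, 0, 0, 0, 2, 0, 0, 0])

```text
t: 19.03
tool_pos: [0.5559, 0.3188, 0.3233]
ee_rot: [-0.098, 0.7, 0.098, 0.7]
ft_force: [0.0, -3.4, 6.1]
gripper_width: 0.174
```

```bash
python3 r.py
```

```text
t 19.03 pos [0.5559 0.3188 0.3233] psi 15.93 xax [ 0. -0. -1.] j [ 0.464  0.472  1.114 -0.     1.555  0.186] F [ 0.01 -3.42  6.1 ] T [-0.626  0.014  0.193] w 0.174
eff [  1.569 -62.379 -36.151   0.781  -0.395  -0.645] v6 0.416
```

>>> send_rows(rows=[0, 0, 0, 2, 0, 0, 0, 0, 0, 0, 2, 0, 0, 0, 0, 0, 0, 2, 0, 0, 0, 0, 0, 0, 2, 0, 0, 0, 0, 0, 0, 2, 0, 0, 0, 0, 0, 0, 2, 0, 0, 0, 0, 0, 0, 0, 0, 0, 0, 0, 0, 0, 0, 0, 0, 0])

```text
t: 19.7
tool_pos: [0.5559, 0.3187, 0.3233]
ee_rot: [-0.025, 0.707, 0.025, 0.707]
ft_force: [-0.9, -2.3, 5.7]
gripper_width: 0.174
```

```bash
python3 w.py
```

```text
eff5 [0.0731 0.0426 0.036  0.0347 0.0345] T [-0.646  0.042  0.029] F [-0.83 -3.85  6.  ]
t 19.95 pos [0.5559 0.3187 0.3233] psi 4.02 xax [ 0. -0. -1.] j [ 0.464  0.472  1.114 -0.     1.555  0.393] F [-1.06 -3.43  6.31] T [-0.664  0.071  0.018] w 0.175
```

>>> send_rows(rows=[0, 0, 0, 0, 0, 0, 5, 0, 0, 0, 0, 0, 0, 5, 0, 0, 0, 0, 0, 0, 5, 0, 0, 0, 0, 0, 0, 5, -2, 0, 0, 0, 0, 0, 5, -2, 0, 0, 0, 0, 0, 5, -2, 0, 0, 0, 0, 0, 5, -2, 0, 0, 0, 0, 0, 5])

```text
t: 20.62
tool_pos: [0.5557, 0.319, 0.4037]
ee_rot: [-0.025, 0.707, 0.025, 0.706]
ft_force: [-0.2, 0.4, 0.0]
gripper_width: 0.583
```

>>> send_rows(rows=[0, 0, 0, 6.5, 0, 0, 5, 0, 0, 0, 6.5, 0, 0, 5, 0, 0, 0, 6.5, 0, 0, 5, 0, 0, 0, 6.5, 0, 0, 5, 0, 0, 0, 0, 0, 0, 5, 0, 0, 0, 0, 0, 0, 5, 0, 0, 0, 0, 0, 0, 5, 0, 0, 0, 0, 0, 0, 5])

```text
t: 21.28
tool_pos: [0.5559, 0.319, 0.4029]
ee_rot: [0.134, 0.694, -0.134, 0.694]
ft_force: [-0.3, 0.2, -0.3]
gripper_width: 0.586
```

```bash
python3 g.py .5742 .0700 .41 -22
```

```text
t 21.28 pos [0.5559 0.319  0.4029] psi -21.81 xax [-0. -0. -1.] j [0.464 0.469 0.942 0.    1.731 0.845] F [-0.33  0.25 -0.35] T [ 0.027 -0.011  0.022] w 0.586
shift before rot(cm) [ -0.71 -22.43  10.95] rotvec(deg) [ 0.19 -0.01  0.01] shift after rot(cm) [ -0.71 -22.4   11.02]
```

>>> send_rows(rows=[-0.1, -2.8, 1.38, 0, 0, 0, 5, -0.1, -2.8, 1.38, 0, 0, 0, 5, -0.1, -2.8, 1.38, 0, 0, 0, 5, -0.1, -2.8, 1.38, 0, 0, 0, 5, -0.1, -2.8, 1.38, 0, 0, 0, 5, -0.1, -2.8, 1.38, 0, 0, 0, 5, 0, -2.8, 1.38, 0, 0, 0, 5, 0, -2.8, 1.38, 0, 0, 0, 5])

```text
t: 21.95
tool_pos: [0.5743, 0.0684, 0.4092]
ee_rot: [0.134, 0.694, -0.134, 0.694]
ft_force: [1.0, -0.3, 0.8]
gripper_width: 0.582
```

>>> send_rows(rows=[0, 0, 0, 0, 0, 0, 5, 0, 0, 0, 0, 0, 0, 5, 0, 0, 0, 0, 0, 0, 5, 0, 0, 0, 0, 0, 0, 5, 0, 0, 0, 0, 0, 0, 5, 0, 0, 0, 0, 0, 0, 5, 0, 0, 0, 0, 0, 0, 5, 0, 0, 0, 0, 0, 0, 5])

```text
t: 22.62
tool_pos: [0.5744, 0.0703, 0.409]
ee_rot: [0.135, 0.694, -0.135, 0.694]
ft_force: [0.8, -0.2, -0.0]
gripper_width: 0.585
```

```bash
python3 g.py .5742 .0700 .323 -22; python3 - <<'E'
from h import *
f=optics.grab_frame("scene");X,h,p=cloud(f);x,y,z=X.T
for q in((.556,.319),(.574,.07)):
    m=(z>.322)&(z<.345)&(abs(y-q[1])<.035)&(abs(x-q[0])<.035);P=X[m];T=P
    print(len(T),cv2.minAreaRect((T[:,:2]*1000).astype(np.float32)),yaw_axis(T)[1],np.percentile(T[:,2],95))
u,v=pix(f,[.574,.07,.33]).astype(int)
cv2.imwrite("pics/k2.png",cv2.resize(f["color"][v-70:v+70,u-60:u+120,::-1],(720,560),interpolation=cv2.INTER_CUBIC))
E
```

```text
t 22.62 pos [0.5744 0.0703 0.409 ] psi -21.93 xax [-0.  0. -1.] j [0.058 0.307 1.147 0.    1.687 0.441] F [ 0.77 -0.18 -0.01] T [ 0.011 -0.016 -0.011] w 0.585
shift before rot(cm) [ 8.6  -0.03 -0.01] rotvec(deg) [ 0.07 -0.   -0.  ] shift after rot(cm) [ 8.6  -0.03 -0.01]
178 ((556.7786254882812, 319.44439697265625), (17.783695220947266, 44.660980224609375), 6.460899353027344) 96.0652214946119 0.33352896999050247
107 ((574.291015625, 69.9355697631836), (46.623321533203125, 16.114248275756836), 69.0120620727539) 69.09728281980443 0.33530800667538946
```

View pics/k2.png

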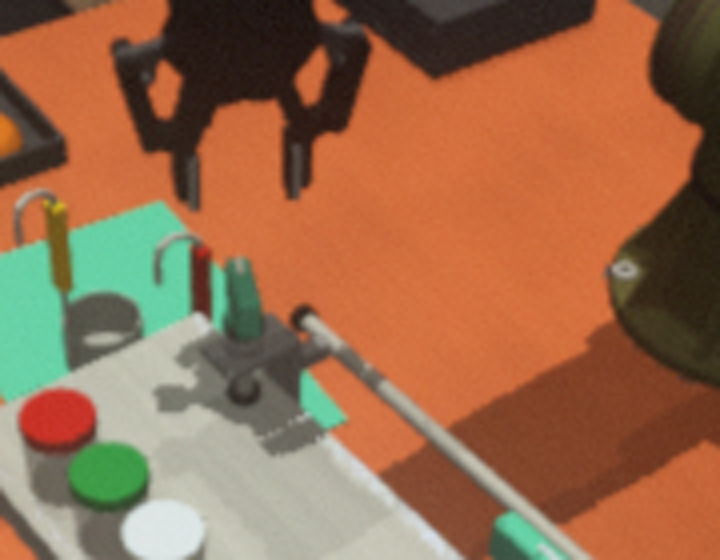

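The picture shows the right knob free at (240,300) below the open gripper, and both dippers upright. The left wing is now at about 95°, as planned. I descend and grip the right one.

>>> send_rows(rows=[1.3, 0, 0, 0, 0, 0, 5, 1.3, 0, 0, 0, 0, 0, 5, 1.3, 0, 0, 0, 0, 0, 5, 1.3, 0, 0, 0, 0, 0, 5, 1.2, 0, 0, 0, 0, 0, 5, 1.0, 0, 0, 0, 0, 0, 5, 0.8, 0, 0, 0, 0, 0, 5, 0.4, 0, 0, 0, 0, 0, 5])

```text
t: 23.33
tool_pos: [0.5744, 0.0699, 0.322]
ee_rot: [0.135, 0.694, -0.135, 0.694]
ft_force: [0.2, -0.8, -0.2]
gripper_width: 0.584
```

>>> send_rows(rows=[0, 0, 0, 0, 0, 0, 5, 0, 0, 0, 0, 0, 0, 5, 0, 0, 0, 0, 0, 0, 0, 0, 0, 0, 0, 0, 0, 0, 0, 0, 0, 0, 0, 0, 0, 0, 0, 0, 0, 0, 0, 0, 0, 0, 0, 0, 0, 0, 0, 0, 0, 0, 0, 0, 0, 0])

```text
t: 24.0
tool_pos: [0.5742, 0.0702, 0.3245]
ee_rot: [0.135, 0.694, -0.134, 0.695]
ft_force: [-6.4, 1.9, 9.2]
gripper_width: 0.175
```

```bash
python3 w.py
```

```text
eff5 [-0.019  -0.0192 -0.0191 -0.0191 -0.0191] T [ 0.246  1.096 -0.017] F [-6.06  1.36  8.68]
t 24.25 pos [0.5742 0.0702 0.3245] psi -21.96 xax [ 0.001  0.001 -1.   ] j [0.058 0.32  1.32  0.    1.501 0.441] F [-6.48  1.77  8.55] T [ 0.265  1.042 -0.022] w 0.177
```

>>> send_rows(rows=[-0.06, 0, -0.04, 0, 0, 0, 0, -0.06, 0, -0.04, 0, 0, 0, 0, 0, 0, 0, 0, 0, 0, 0, 0, 0, 0, 0, 0, 0, 0, 0, 0, 0, 0, 0, 0, 0, 0, 0, 0, 0, 0, 0, 0, 0, 0, 0, 0, 0, 0, 0, 0, 0, 0, 0, 0, 0, 0])

```text
t: 24.92
tool_pos: [0.5739, 0.0702, 0.3246]
ee_rot: [0.135, 0.694, -0.135, 0.694]
ft_force: [0.8, -0.1, 5.3]
gripper_width: 0.175
```

>>> send_rows(rows=[0.0044, 0, 0, 2, 0, 0, 0, 0.0044, 0, 0, 2, 0, 0, 0, 0.0044, 0, 0, 2, 0, 0, 0, 0.0044, 0, 0, 2, 0, 0, 0, 0.0044, 0, 0, 2, 0, 0, 0, 0.0044, 0, 0, 2, 0, 0, 0, 0.0044, 0, 0, 2, 0, 0, 0, 0.0044, 0, 0, 2, 0, 0, 0])

```text
t: 25.58
tool_pos: [0.574, 0.0701, 0.3242]
ee_rot: [0.231, 0.668, -0.231, 0.669]
ft_force: [1.4, -0.6, 4.7]
gripper_width: 0.177
```

```bash
python3 r.py
```

```text
t 25.58 pos [0.574  0.0701 0.3242] psi -38.07 xax [ 0.001 -0.    -1.   ] j [ 0.058  0.32   1.321 -0.     1.5    0.723] F [ 1.4  -0.62  4.72] T [ 0.001 -0.347  0.016] w 0.177
eff [  0.083 -54.413 -35.134   0.083   0.461  -0.8  ] v6 0.417
```

>>> send_rows(rows=[0.0044, 0, 0, 2, 0, 0, 0, 0.0044, 0, 0, 2, 0, 0, 0, 0.0044, 0, 0, 2, 0, 0, 0, 0.0044, 0, 0, 2, 0, 0, 0, 0.0044, 0, 0, 2, 0, 0, 0, 0.0044, 0, 0, 2, 0, 0, 0, 0.0044, 0, 0, 2, 0, 0, 0, 0.0044, 0, 0, 2, 0, 0, 0])

```text
t: 26.25
tool_pos: [0.5741, 0.07, 0.3238]
ee_rot: [0.322, 0.629, -0.321, 0.63]
ft_force: [2.1, -0.8, 5.0]
gripper_width: 0.177
```

```bash
python3 r.py
```

```text
t 26.25 pos [0.5741 0.07   0.3238] psi -54.08 xax [ 0.001 -0.    -1.   ] j [ 0.058  0.32   1.321 -0.     1.499  1.002] F [ 2.09 -0.81  4.99] T [-0.227 -0.467  0.093] w 0.177
eff [  0.737 -54.627 -34.945   0.371   0.679  -0.799] v6 0.415
```

>>> send_rows(rows=[0.0044, 0, 0, 2, 0, 0, 0, 0.0044, 0, 0, 2, 0, 0, 0, 0.0044, 0, 0, 2, 0, 0, 0, 0.0044, 0, 0, 2, 0, 0, 0, 0.0044, 0, 0, 2, 0, 0, 0, 0.0044, 0, 0, 2, 0, 0, 0, 0.0044, 0, 0, 2, 0, 0, 0, 0.0044, 0, 0, 2, 0, 0, 0])

```text
t: 26.92
tool_pos: [0.5741, 0.0698, 0.3235]
ee_rot: [0.406, 0.578, -0.406, 0.58]
ft_force: [4.1, -2.8, 5.2]
gripper_width: 0.173
```

```bash
python3 r.py
```

```text
t 26.92 pos [0.5741 0.0698 0.3235] psi -70.09 xax [ 0.002 -0.001 -1.   ] j [ 5.800e-02  3.200e-01  1.322e+00 -1.000e-03  1.498e+00  1.281e+00] F [ 4.08 -2.76  5.17] T [-0.473 -0.621  0.081] w 0.173
eff [  1.467 -54.741 -34.854   0.696   0.78   -0.798] v6 0.417
```

>>> send_rows(rows=[0.0044, 0, 0, 2, 0, 0, 0, 0.0044, 0, 0, 2, 0, 0, 0, 0.0044, 0, 0, 2, 0, 0, 0, 0.0044, 0, 0, 2, 0, 0, 0, 0.0044, 0, 0, 2, 0, 0, 0, 0.0044, 0, 0, 2, 0, 0, 0, 0.0044, 0, 0, 2, 0, 0, 0, 0.0044, 0, 0, 2, 0, 0, 0])

```text
t: 27.58
tool_pos: [0.5742, 0.0696, 0.3232]
ee_rot: [0.483, 0.516, -0.483, 0.517]
ft_force: [2.4, -4.0, 5.3]
gripper_width: 0.176
```

```bash
python3 r.py
```

```text
t 27.58 pos [0.5742 0.0696 0.3232] psi -86.1 xax [ 0.002 -0.001 -1.   ] j [ 5.800e-02  3.200e-01  1.323e+00 -1.000e-03  1.497e+00  1.561e+00] F [ 2.37 -3.96  5.28] T [-0.733 -0.597  0.094] w 0.176
eff [  2.214 -54.747 -34.865   1.031   0.756  -0.795] v6 0.415
```

>>> send_rows(rows=[0.0044, 0, 0, 2, 0, 0, 0, 0.0044, 0, 0, 2, 0, 0, 0, 0.0044, 0, 0, 2, 0, 0, 0, 0.0044, 0, 0, 2, 0, 0, 0, 0.0044, 0, 0, 2, 0, 0, 0, 0.0044, 0, 0, 2, 0, 0, 0, 0.0044, 0, 0, 2, 0, 0, 0, 0.0044, 0, 0, 2, 0, 0, 0])

```text
t: 28.25
tool_pos: [0.5741, 0.0694, 0.3231]
ee_rot: [0.55, 0.444, -0.55, 0.445]
ft_force: [1.8, -5.4, 6.9]
gripper_width: 0.176
```

```bash
python3 r.py
```

```text
t 28.25 pos [0.5741 0.0694 0.3231] psi -102.1 xax [ 0.002 -0.001 -1.   ] j [ 0.058  0.32   1.323 -0.002  1.497  1.84 ] F [ 1.79 -5.41  6.85] T [-1.003 -0.351  0.129] w 0.176
eff [  2.849 -53.295 -34.181   1.372   0.449  -0.711] v6 0.416
```

>>> send_rows(rows=[0, 0, 0, 2, 0, 0, 0, 0, 0, 0, 2, 0, 0, 0, 0, 0, 0, 2, 0, 0, 0, 0, 0, 0, 2, 0, 0, 0, 0, 0, 0, 2, 0, 0, 0, 0, 0, 0, 2, 0, 0, 0, 0, 0, 0, 2, 0, 0, 0, 0, 0, 0, 2, 0, 0, 0])

```text
t: 28.92
tool_pos: [0.5741, 0.0692, 0.3231]
ee_rot: [0.607, 0.363, -0.606, 0.364]
ft_force: [1.0, -6.3, 7.0]
gripper_width: 0.173
```

```bash
python3 r.py
```

```text
t 28.92 pos [0.5741 0.0692 0.3231] psi -118.11 xax [ 0.002 -0.002 -1.   ] j [ 5.700e-02  3.200e-01  1.323e+00 -2.000e-03  1.497e+00  2.119e+00] F [ 1.   -6.27  6.98] T [-1.189 -0.174  0.191] w 0.173
eff [  3.448 -53.227 -34.477   1.655   0.202  -0.693] v6 0.418
```

>>> send_rows(rows=[0, 0, 0, 2, 0, 0, 0, 0, 0, 0, 2, 0, 0, 0, 0, 0, 0, 2, 0, 0, 0, 0, 0, 0, 2, 0, 0, 0, 0, 0, 0, 2, 0, 0, 0, 0, 0, 0, 2, 0, 0, 0, 0, 0, 0, 2, 0, 0, 0, 0, 0, 0, 2, 0, 0, 0])

```text
t: 29.58
tool_pos: [0.574, 0.0691, 0.3231]
ee_rot: [0.651, 0.275, -0.651, 0.276]
ft_force: [0.1, -7.4, 7.3]
gripper_width: 0.177
```

```bash
python3 r.py
```

```text
t 29.58 pos [0.574  0.0691 0.3231] psi -134.12 xax [ 0.001 -0.002 -1.   ] j [ 5.700e-02  3.200e-01  1.323e+00 -2.000e-03  1.498e+00  2.398e+00] F [ 0.07 -7.43  7.29] T [-1.368  0.043  0.222] w 0.177
eff [  3.903 -52.936 -34.759   1.875  -0.144  -0.675] v6 0.416
```

>>> send_rows(rows=[0, 0, 0, 0, 0, 0, 5, 0, 0, 0, 0, 0, 0, 5, 0, 0, 0, 0, 0, 0, 5, 0, 0, 0, 0, 0, 0, 5, 0, 0, 0, 0, 0, 0, 5, -1.5, 0, 0, 0, 0, 0, 5, -1.5, 0, 0, 0, 0, 0, 5, -1.5, 0, 0, 0, 0, 0, 5])

```text
t: 30.25
tool_pos: [0.5736, 0.0703, 0.3678]
ee_rot: [-0.651, -0.277, 0.651, -0.276]
ft_force: [1.0, -0.7, 0.7]
gripper_width: 0.587
```

>>> send_rows(rows=[0, 0, 0, -7.1, 0, 0, 5, 0, 0, 0, -7.1, 0, 0, 5, 0, 0, 0, -7.1, 0, 0, 5, 0, 0, 0, -7.1, 0, 0, 5, 0, 0, 0, -7.1, 0, 0, 5, 0, 0, 0, -7.1, 0, 0, 5, 0, 0, 0, -7.1, 0, 0, 5, 0, 0, 0, -7.1, 0, 0, 5])

```text
t: 30.92
tool_pos: [0.5737, 0.0703, 0.3673]
ee_rot: [0.439, 0.554, -0.439, 0.554]
ft_force: [0.0, 0.7, -0.6]
gripper_width: 0.586
```

>>> send_rows(rows=[0, 0, 0, -7.1, 0, 0, 5, 0, 0, 0, -7.1, 0, 0, 5, 0, 0, 0, -7.1, 0, 0, 5, 0, 0, 0, -7.1, 0, 0, 5, 0, 0, 0, -7.1, 0, 0, 5, 0, 0, 0, -7.1, 0, 0, 5, 0, 0, 0, -7.1, 0, 0, 5, 0, 0, 0, -7.1, 0, 0, 5])

```text
t: 31.58
tool_pos: [0.5737, 0.0703, 0.3673]
ee_rot: [0.123, 0.696, -0.123, 0.696]
ft_force: [-0.5, 0.2, -0.1]
gripper_width: 0.584
```

>>> send_rows(rows=[0, 0, 0, -7.1, 0, 0, 5, 0, 0, 0, -7.1, 0, 0, 5, 0, 0, 0, -7.1, 0, 0, 5, 0, 0, 0, -7.1, 0, 0, 5, 0, 0, 0, -7.1, 0, 0, 5, 0, 0, 0, -7.1, 0, 0, 5, 0, 0, 0, -7.1, 0, 0, 5, 0, 0, 0, -7.1, 0, 0, 5])

```text
t: 32.25
tool_pos: [0.5737, 0.0703, 0.3672]
ee_rot: [-0.223, 0.671, 0.223, 0.671]
ft_force: [-0.1, -0.5, 0.1]
gripper_width: 0.587
```

>>> send_rows(rows=[0, 0, 0, -4.8, 0, 0, 5, 0, 0, 0, -4.8, 0, 0, 5, 0, 0, 0, 0, 0, 0, 5, 0, 0, 0, 0, 0, 0, 5, 0, 0, 0, 0, 0, 0, 5, 0, 0, 0, 0, 0, 0, 5, 0, 0, 0, 0, 0, 0, 5, 0, 0, 0, 0, 0, 0, 5])

```text
t: 32.92
tool_pos: [0.5737, 0.0702, 0.3674]
ee_rot: [-0.276, 0.651, 0.276, 0.651]
ft_force: [-0.5, -0.8, -0.1]
gripper_width: 0.586
```

```bash
python3 g.py .5738 .0698 .322 46
```

```text
t 32.92 pos [0.5737 0.0702 0.3674] psi 45.99 xax [-0. -0. -1.] j [ 0.058  0.308  1.239 -0.     1.595 -0.744] F [-0.47 -0.78 -0.15] T [ 0.04   0.034 -0.   ] w 0.586
shift before rot(cm) [ 4.54 -0.03 -0.02] rotvec(deg) [-0.01 -0.   -0.  ] shift after rot(cm) [ 4.54 -0.03 -0.02]
```

>>> send_rows(rows=[1.2, -0.03, -0.02, 0, 0, 0, 5, 1.2, 0, 0, 0, 0, 0, 5, 1.2, 0, 0, 0, 0, 0, 5, 0.9, 0, 0, 0, 0, 0, 5, 0, 0, 0, 0, 0, 0, 5, 0, 0, 0, 0, 0, 0, 5, 0, 0, 0, 0, 0, 0, 0, 0, 0, 0, 0, 0, 0, 0])

```text
t: 33.58
tool_pos: [0.574, 0.0698, 0.3233]
ee_rot: [-0.277, 0.65, 0.276, 0.651]
ft_force: [0.7, 0.2, -1.2]
gripper_width: 0.314
```

>>> send_rows(rows=[0, 0, 0, 0, 0, 0, 0, 0, 0, 0, 0, 0, 0, 0, 0, 0, 0, 0, 0, 0, 0, -0.05, 0, 0, 0, 0, 0, 0, -0.05, 0, 0, 0, 0, 0, 0, 0, 0, 0, 0, 0, 0, 0, 0, 0, 0, 0, 0, 0, 0, 0, 0, 0, 0, 0, 0, 0])

```text
t: 34.25
tool_pos: [0.5738, 0.0697, 0.3234]
ee_rot: [-0.276, 0.651, 0.276, 0.651]
ft_force: [-3.8, -4.2, 2.0]
gripper_width: 0.174
```

```bash
python3 w.py
```

```text
eff5 [0.0098 0.0096 0.0097 0.0095 0.0095] T [-0.74   0.568  0.   ] F [-3.03 -4.29  1.99]
t 34.5 pos [0.5738 0.0697 0.3235] psi 46.02 xax [-0. -0. -1.] j [ 0.058  0.32   1.322 -0.     1.5   -0.746] F [-2.37 -4.83  2.22] T [-0.727  0.542 -0.014] w 0.174
```

>>> send_rows(rows=[0, 0, 0, 2, 0, 0, 0, 0, 0, 0, 2, 0, 0, 0, 0, 0, 0, 2, 0, 0, 0, 0, 0, 0, 2, 0, 0, 0, 0, 0, 0, 2, 0, 0, 0, 0, 0, 0, 2, 0, 0, 0, 0, 0, 0, 2, 0, 0, 0, 0, 0, 0, 2, 0, 0, 0])

```text
t: 35.17
tool_pos: [0.5738, 0.0697, 0.3235]
ee_rot: [-0.183, 0.683, 0.182, 0.683]
ft_force: [-3.0, -4.3, 1.2]
gripper_width: 0.172
```

```bash
python3 r.py
```

```text
t 35.17 pos [0.5738 0.0697 0.3235] psi 29.93 xax [-0. -0. -1.] j [ 0.058  0.32   1.322 -0.     1.5   -0.465] F [-2.96 -4.32  1.21] T [-0.879  0.574  0.224] w 0.172
eff [  2.09  -55.756 -38.125   1.092  -0.855  -0.661] v6 0.415
```

>>> send_rows(rows=[0, 0, 0, 2, 0, 0, 0, 0, 0, 0, 2, 0, 0, 0, 0, 0, 0, 2, 0, 0, 0, 0, 0, 0, 2, 0, 0, 0, 0, 0, 0, 2, 0, 0, 0, 0, 0, 0, 2, 0, 0, 0, 0, 0, 0, 2, 0, 0, 0, 0, 0, 0, 2, 0, 0, 0])

```text
t: 35.83
tool_pos: [0.5738, 0.0696, 0.3235]
ee_rot: [-0.086, 0.702, 0.086, 0.702]
ft_force: [-2.9, -4.7, 1.7]
gripper_width: 0.178
```

```bash
python3 r.py
```

```text
t 35.83 pos [0.5738 0.0696 0.3235] psi 13.93 xax [-0. -0. -1.] j [ 0.058  0.32   1.322 -0.     1.5   -0.186] F [-2.94 -4.71  1.7 ] T [-0.809  0.573  0.219] w 0.178
eff [  2.171 -55.735 -38.149   1.15   -0.878  -0.642] v6 0.415
```

>>> send_rows(rows=[0, 0, 0, 2, 0, 0, 0, 0, 0, 0, 2, 0, 0, 0, 0, 0, 0, 2, 0, 0, 0, 0, 0, 0, 2, 0, 0, 0, 0, 0, 0, 2, 0, 0, 0, 0, 0, 0, 0, 0, 0, 0, 0, 0, 0, 0, 0, 0, 0, 0, 0, 0, 0, 0, 0, 0])

```text
t: 36.5
tool_pos: [0.5737, 0.0696, 0.3234]
ee_rot: [-0.025, 0.707, 0.025, 0.707]
ft_force: [-3.3, -4.6, 2.0]
gripper_width: 0.176
```

```bash
python3 w.py
```

```text
eff5 [0.0416 0.0393 0.0389 0.0389 0.0387] T [-0.87   0.603  0.025] F [-3.51 -4.29  1.9 ]
t 36.75 pos [0.5738 0.0696 0.3235] psi 4.02 xax [-0. -0. -1.] j [ 0.058  0.32   1.322 -0.     1.5   -0.013] F [-3.44 -4.2   1.82] T [-0.879  0.622  0.016] w 0.174
```

>>> send_rows(rows=[0, 0, 0, 0, 0, 0, 5, 0, 0, 0, 0, 0, 0, 5, 0, 0, 0, 0, 0, 0, 5, 0, 0, 0, 0, 0, 0, 5, -2, 0, 0, 0, 0, 0, 5, -2, 0, 0, 0, 0, 0, 5, -2, 0, 0, 0, 0, 0, 5, -2, 0, 0, 0, 0, 0, 5])

```text
t: 37.42
tool_pos: [0.5737, 0.07, 0.4044]
ee_rot: [-0.025, 0.707, 0.025, 0.707]
ft_force: [0.9, 0.5, 0.2]
gripper_width: 0.587
```

>>> send_rows(rows=[-1, 0, 0, -7, 0, 0, 5, 0, 0, 0, -7, 0, 0, 5, 0, 0, 0, -7, 0, 0, 5, 0, 0, 0, -7, 0, 0, 5, 0, 0, 0, -7, 0, 0, 5, 0, 0, 0, -7, 0, 0, 5, 0, 0, 0, -7, 0, 0, 5, 0, 0, 0, -7, 0, 0, 5])

```text
t: 38.08
tool_pos: [0.5739, 0.07, 0.4134]
ee_rot: [-0.356, 0.611, 0.356, 0.611]
ft_force: [-0.3, 0.0, 0.5]
gripper_width: 0.584
```

>>> send_rows(rows=[0, 0, 0, -7, 0, 0, 5, 0, 0, 0, -7, 0, 0, 5, 0, 0, 0, -7, 0, 0, 5, 0, 0, 0, -7, 0, 0, 5, 0, 0, 0, 0, 0, 0, 5, 0, 0, 0, 0, 0, 0, 5, 0, 0, 0, 0, 0, 0, 5, 0, 0, 0, 0, 0, 0, 5])

```text
t: 38.75
tool_pos: [0.5738, 0.0699, 0.4134]
ee_rot: [-0.491, 0.509, 0.491, 0.509]
ft_force: [-0.3, 0.3, -0.6]
gripper_width: 0.586
```

```bash
cat > dip.py <<'E'
from g import *
import sys
def look(tag,names=("scene","top")):
    for n in names:
        f=optics.grab_frame(n);X,h,p=cloud(f);np.savez(f"pics/{n}{tag}.npz",**f)
        x,y,z=X.T;H,S,V=h.T
        for nm,col in(("red",((H<8)|(H>172))&(S>110)),("yel",(H>16)&(H<34)&(S>120))):
            b=(z>.1)&(z<.198)&(x>.4)&(x<.7)&(y<.0)&(y>-.42)
            P=X[b&col]
            if len(P)<4: print(n,nm,len(P));continue
            c=np.median(P,0);near=(abs(x-c[0]-.02)<.05)&(abs(y-c[1])<.03)
            K=X[near&(z>.206)&(z<.22)]
            print(n,nm,len(P),"sleeve mean",P.mean(0).round(4),"min",P.min(0).round(3),"max",P.max(0).round(3),"hook",len(K),[q if np.isscalar(q) else np.round(q,4) for q in yaw_axis(K)] if len(K)>4 else'', K[:,0].min() if len(K) else '',K[:,0].max() if len(K) else '')
            q=X[near&(z>.13)&(z<.197)];
            cup=X[(abs(x-c[0]+.035)<.05)&(abs(y-c[1])<.06)&(z>.045)&(z<.062)]
            if len(cup)>8: print("   cup",np.round(cv2.minEnclosingCircle((cup[:,:2]*1000).astype(np.float32))[0],1),len(cup))
if __name__=="__main__": st();look(sys.argv[1])
E
python3 dip.py 2
```

```text
t 38.75 pos [0.5738 0.0699 0.4134] psi 87.86 xax [ 0.  0. -1.] j [ 0.058  0.306  1.139  0.     1.696 -1.476] F [-0.3   0.31 -0.61] T [-0.035 -0.003 -0.062] w 0.586
scene red 48 sleeve mean [ 0.496  -0.1144  0.1691] min [ 0.492 -0.121  0.135] max [ 0.501 -0.112  0.196] hook 23 [array([ 0.5172, -0.1181]), np.float64(-178.99486365349725), array([0.0093, 0.0017])] 0.5001217601423246 0.5313293224652607
scene yel 91 sleeve mean [ 0.5628 -0.2203  0.1587] min [ 0.556 -0.23   0.112] max [ 0.568 -0.213  0.197] hook 21 [array([ 0.5834, -0.2193]), np.float64(13.333027152130395), array([0.0097, 0.0015])] 0.5676999552607892 0.5984052777038505
   cup [ 528.4 -236. ] 97
top red 20 sleeve mean [ 0.4935 -0.1195  0.1849] min [ 0.49  -0.125  0.135] max [ 0.5   -0.114  0.196] hook 29 [array([ 0.5143, -0.119 ]), np.float64(-176.63651016512662), array([0.0089, 0.0021])] 0.4971120229235696 0.530437279962369
   cup [ 461.2 -120.4] 47
top yel 42 sleeve mean [ 0.5587 -0.2218  0.1676] min [ 0.555 -0.231  0.121] max [ 0.565 -0.216  0.196] hook 23 [array([ 0.5814, -0.2194]), np.float64(-166.87008705460255), array([0.009 , 0.0019])] 0.5641136776181048 0.5953392874132849
   cup [ 529.5 -232.4] 62
```

Both knobs are done. The dippers haven't moved: red handle at about (0.4955, -0.119) with yaw 2°, yellow at about (0.562, -0.2238) with yaw 13°. Now I fetch red.

```bash
python3 g.py .4955 -.119 .413 92
```

```text
t 38.85 pos [0.5738 0.0699 0.4134] psi 87.93 xax [ 0. -0. -1.] j [ 0.058  0.306  1.139 -0.     1.696 -1.477] F [-0.8   0.14  0.59] T [ 0.011 -0.002 -0.036] w 0.587
shift before rot(cm) [  0.04   7.14 -19.16] rotvec(deg) [-4.07 -0.    0.  ] shift after rot(cm) [  0.04   8.49 -18.6 ]
```

>>> send_rows(rows=[0, 0, 0, -4.07, 0, 0, 5, 0, 1.42, -3.1, 0, 0, 0, 5, 0, 1.42, -3.1, 0, 0, 0, 5, 0, 1.42, -3.1, 0, 0, 0, 5, 0, 1.42, -3.1, 0, 0, 0, 5, 0, 1.42, -3.1, 0, 0, 0, 5, 0, 1.39, -3.1, 0, 0, 0, 5, 0, 0, 0, 0, 0, 0, 5])

```text
t: 39.52
tool_pos: [0.494, -0.1232, 0.4138]
ee_rot: [0.508, -0.492, -0.507, -0.492]
ft_force: [0.1, 0.2, 0.8]
gripper_width: 0.584
```

>>> send_rows(rows=[2, 0, 0, 0, 0, 0, 5, 2, 0, 0, 0, 0, 0, 5, 2, 0, 0, 0, 0, 0, 5, 2, 0, 0, 0, 0, 0, 5, 2, 0, 0, 0, 0, 0, 5, 2, 0, 0, 0, 0, 0, 5, 0, 0, 0, 0, 0, 0, 5, 0, 0, 0, 0, 0, 0, 5])

```text
t: 40.18
tool_pos: [0.4957, -0.119, 0.2935]
ee_rot: [-0.509, 0.491, 0.509, 0.491]
ft_force: [0.5, 0.6, 1.3]
gripper_width: 0.585
```

```bash
python3 g.py .4955 -.119 .171 92; python3 - <<'E'
from dip import *
look("3",("scene",))
f=np.load("pics/scene3.npz");u,v=pix(f,[.4955,-.119,.2]).astype(int)
cv2.imwrite("pics/d1.png",cv2.resize(f["color"][v-55:v+55,u-70:u+70,::-1],(700,550),interpolation=cv2.INTER_CUBIC))
E
```

```text
t 40.18 pos [ 0.4957 -0.119   0.2935] psi 92.06 xax [-0.001  0.    -1.   ] j [-0.307  0.178  1.566  0.     1.399 -1.914] F [0.46 0.62 1.32] T [-0.004 -0.012  0.025] w 0.585
shift before rot(cm) [ 1.225e+01  1.000e-02 -1.000e-02] rotvec(deg) [ 0.06  0.02 -0.06] shift after rot(cm) [12.25  0.02 -0.  ]
scene red 48 sleeve mean [ 0.4961 -0.1145  0.1678] min [ 0.491 -0.12   0.134] max [ 0.5   -0.109  0.196] hook 22 [array([ 0.5166, -0.118 ]), np.float64(-178.4695282580033), array([0.0092, 0.0017])] 0.4976063916308439 0.5301121416434315
scene yel 92 sleeve mean [ 0.5626 -0.2204  0.1588] min [ 0.555 -0.23   0.112] max [ 0.569 -0.214  0.195] hook 23 [array([ 0.5837, -0.2181]), np.float64(14.028204075375891), array([0.0108, 0.0015])] 0.5652920290470993 0.5989422223877818
   cup [ 529.1 -236.8] 85
```

View pics/d1.png

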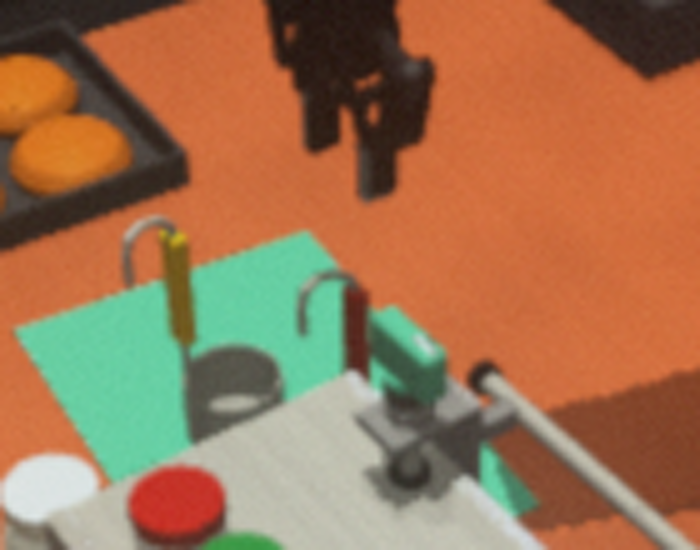

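The gripper stands above the red sleeve at (355,320), with the fingers at (320,130) and (375,180) on either side. The right wing now lies along the rail. I descend and grip.

>>> send_rows(rows=[1.75, 0, 0, 0, 0, 0, 5, 1.75, 0, 0, 0, 0, 0, 5, 1.75, 0, 0, 0, 0, 0, 5, 1.75, 0, 0, 0, 0, 0, 5, 1.75, 0, 0, 0, 0, 0, 5, 1.75, 0, 0, 0, 0, 0, 5, 1.75, 0, 0, 0, 0, 0, 5, 0, 0, 0, 0, 0, 0, 5])

```text
t: 40.9
tool_pos: [0.4954, -0.119, 0.1695]
ee_rot: [-0.508, 0.491, 0.51, 0.49]
ft_force: [-1.1, -0.1, -0.7]
gripper_width: 0.585
```

```bash
python3 g.py .4955 -.119 .171 92
```

```text
t 40.9 pos [ 0.4954 -0.119   0.1695] psi 92.08 xax [-0.002  0.001 -1.   ] j [-0.308  0.293  1.724  0.     1.127 -1.915] F [-1.14 -0.08 -0.74] T [ 0.045  0.018 -0.036] w 0.585
shift before rot(cm) [-0.15 -0.01 -0.  ] rotvec(deg) [ 0.08  0.05 -0.13] shift after rot(cm) [-0.15 -0.01 -0.  ]
```

>>> send_rows(rows=[0, 0, 0, 0, 0, 0, 0, 0, 0, 0, 0, 0, 0, 0, 0, 0, 0, 0, 0, 0, 0, 0, 0, 0, 0, 0, 0, 0, 0, 0, 0, 0, 0, 0, 0, 0, 0, 0, 0, 0, 0, 0, 0, 0, 0, 0, 0, 0, 0, 0, 0, 0, 0, 0, 0, 0])

```text
t: 41.57
tool_pos: [0.4966, -0.1195, 0.1727]
ee_rot: [0.51, -0.49, -0.508, -0.491]
ft_force: [0.9, -1.0, 6.6]
gripper_width: 0.178
```

```bash
python3 w.py; python3 dip.py 4|grep red
```

```text
eff5 [0.0137 0.0136 0.0136 0.0136 0.0136] T [-0.187 -0.009  0.015] F [ 0.51 -1.05  7.02]
t 41.82 pos [ 0.4966 -0.1195  0.1727] psi 92.09 xax [ 0.003 -0.001 -1.   ] j [-0.308  0.289  1.721 -0.     1.128 -1.915] F [-0.04 -1.09  6.48] T [-0.194 -0.021 -0.013] w 0.175
scene red 7 sleeve mean [ 0.4968 -0.1128  0.1425] min [ 0.495 -0.115  0.14 ] max [ 0.5   -0.11   0.147] hook 52 [array([ 0.5106, -0.1108]), np.float64(108.83661560392947), array([0.0157, 0.0085])] 0.48895312632150784 0.5319412981905083
top red 0
```

>>> send_rows(rows=[-0.6, 0, 0, 0, 0, 0, 0, -1.4, 0, 0, 0, 0, 0, 0, -1.5, 0, 0, 0, 0, 0, 0, -1.5, 0, 0, 0, 0, 0, 0, -1.5, 0, 0, 0, 0, 0, 0, -1.5, 0, 0, 0, 0, 0, 0, -1.4, 0, 0, 0, 0, 0, 0, -0.6, 0, 0, 0, 0, 0, 0])

```text
t: 42.58
tool_pos: [0.4961, -0.1192, 0.2733]
ee_rot: [0.51, -0.49, -0.508, -0.491]
ft_force: [-1.1, -0.8, -1.7]
gripper_width: 0.18
```

```bash
python3 w.py; cat > hk.py <<'E'
from g import *
from scipy.spatial.transform import Rotation as Ro
import sys
# held hook points in tool axes (forward = -y tool, up = -x tool)
s=read_state();B=Ro.from_quat(s["ee_rot"])
for n in("scene","top"):
    f=optics.grab_frame(n);X,h,p=cloud(f);L=B.inv().apply(X-s["tool_pos"])*1000
    fw,up,lat=-L[:,1],-L[:,0],L[:,2]
    m=(fw>14)&(fw<45)&(abs(lat)<11)&(up>-5)&(up<48);Q=np.stack([fw,up,lat],1)[m]
    print(n,len(Q),"fwmax",np.percentile(Q[:,0],97).round(1),"upmax",np.percentile(Q[:,1],97).round(1),"top lat",np.median(Q[Q[:,1]>30][:,2]).round(1))
    m=(fw>-95)&(fw<25)&(abs(lat)<50)&(up<-100)&(up>-200);Q=np.stack([fw,up,lat],1)[m]
    if len(Q)>10:print("  cup fw",np.percentile(Q[:,0],[3,97]).round(1),"lat",np.percentile(Q[:,2],[3,97]).round(1),"up",np.percentile(Q[:,1],[3,97]).round(1))
    cv2.imwrite(f"pics/h_{n}{s['t']:.1f}.png",f["color"][:,:,::-1])
E
python3 hk.py; python3 g.py .42 .2373 .2707 92;  python3 g.py .42 .2373 .2707 94
```

```text
eff5 [0.0017 0.0009 0.0003 0.0002 0.0002] T [ 0.006 -0.076 -0.014] F [-0.08 -0.18 -2.42]
t 42.83 pos [ 0.4955 -0.119   0.2701] psi 92.1 xax [-0.001  0.    -1.   ] j [-0.308  0.193  1.602 -0.     1.347 -1.915] F [-0.03 -0.68 -2.78] T [-0.029 -0.028  0.003] w 0.182
scene 39 fwmax 37.8 upmax 42.3 top lat 0.7
  cup fw [-72.   0.] lat [-34.2  31. ] up [-153.5 -109.7]
t 42.93 pos [ 0.4955 -0.1191  0.2701] psi 92.1 xax [-0.001  0.    -1.   ] j [-0.308  0.193  1.602  0.     1.348 -1.915] F [ 0.1  -0.28 -1.41] T [-0.017 -0.124  0.031] w 0.175
shift before rot(cm) [-3.000e-02  6.240e+00  3.589e+01] rotvec(deg) [ 0.1   0.03 -0.08] shift after rot(cm) [-0.06  6.3  35.88]
t 42.93 pos [ 0.4955 -0.1191  0.2701] psi 92.1 xax [-0.001  0.    -1.   ] j [-0.308  0.193  1.602  0.     1.348 -1.915] F [ 0.1  -0.28 -1.41] T [-0.017 -0.124  0.031] w 0.175
shift before rot(cm) [-3.000e-02  6.240e+00  3.589e+01] rotvec(deg) [-1.9   0.03 -0.08] shift after rot(cm) [-0.06  5.05 36.08]Traceback (most recent call last):
  File "hk.py", line 10, in <module>
    print(n,len(Q),"fwmax",np.percentile(Q[:,0],97).round(1),"upmax",np.percentile(Q[:,1],97).round(1),"top lat",np.median(Q[Q[:,1]>30][:,2]).round(1))
                           ~~~~~~~~~~~~~^^^^^^^^^^^
    return _quantile_unchecked(
        a, q, axis, out, overwrite_input, method, keepdims, weights)
    return _ureduce(a,
                    func=_quantile_ureduce_func,
    ...<5 lines>...
                    overwrite_input=overwrite_input,
                    method=method)
    r = func(a, **kwargs)
    result = _quantile(arr,
                       quantiles=q,
    ...<2 lines>...
                       out=out,
                       weights=wgt)
    slices_having_nans = np.isnan(arr[-1, ...])
                                  ~~~^^^^^^^^^
IndexError: index -1 is out of bounds for axis 0 with size 0
```

>>> send_rows(rows=[0, 0, 0, -1.9, 0, 0, 0, 0, 1.68, 0, 0, 0, 0, 0, 0, 1.68, 0, 0, 0, 0, 0, 0, 1.68, 0.5, 0, 0, 0, 0, 0, 0, 1.5, 0, 0, 0, 0, 0, 0, 2.5, 0, 0, 0, 0, 0, 0, 2.8, 0, 0, 0, 0, 0, 0, 2.8, 0, 0, 0, 0])

```text
t: 43.6
tool_pos: [0.438, -0.021, 0.2705]
ee_rot: [-0.517, 0.483, 0.517, 0.482]
ft_force: [0.4, 0.3, -2.0]
gripper_width: 0.174
```

>>> send_rows(rows=[0, 0, 2.8, 0, 0, 0, 0, 0, 0, 2.8, 0, 0, 0, 0, 0, 0, 2.8, 0, 0, 0, 0, 0, 0, 2.8, 0, 0, 0, 0, 0, 0, 2.8, 0, 0, 0, 0, 0, 0, 2.8, 0, 0, 0, 0, 0, 0, 2.8, 0, 0, 0, 0, 0, 0, 2.8, 0, 0, 0, 0])

```text
t: 44.27
tool_pos: [0.4224, 0.2029, 0.2705]
ee_rot: [-0.517, 0.482, 0.517, 0.482]
ft_force: [0.2, 0.5, -2.0]
gripper_width: 0.175
```

>>> send_rows(rows=[0, 0, 2.0, 0, 0, 0, 0, 0, 0, 1.1, 0, 0, 0, 0, 0, 0, 0.5, 0, 0, 0, 0, 0, 0, 0, 0, 0, 0, 0, 0, 0, 0, 0, 0, 0, 0, 0, 0, 0, 0, 0, 0, 0, 0, 0, 0, 0, 0, 0, 0, 0, 0, 0, 0, 0, 0, 0])

```text
t: 44.93
tool_pos: [0.4205, 0.2368, 0.271]
ee_rot: [0.517, -0.482, -0.517, -0.483]
ft_force: [0.5, 0.8, -3.2]
gripper_width: 0.18
```

```bash
python3 g.py .4653 .2373 .2511 94 20
```

```text
t 44.93 pos [0.4205 0.2368 0.271 ] psi 93.94 xax [ 0.  0. -1.] j [ 0.437  0.13   1.673 -0.     1.338 -1.203] F [ 0.46  0.84 -3.2 ] T [ 0.001 -0.083  0.019] w 0.18
shift before rot(cm) [ 1.99 -4.47 -0.26] rotvec(deg) [-6.000e-02 -1.000e-02 -1.999e+01] shift after rot(cm) [ 3.4  -3.52 -0.27]
```

>>> send_rows(rows=[0, 0, 0, 0, 0, -2, 0, 0, 0, 0, 0, 0, -4, 0, 0, 0, 0, 0, 0, -4, 0, 0, 0, 0, 0, 0, -4, 0, 0, 0, 0, 0, 0, -4, 0, 0, 0, 0, 0, 0, -2, 0, 0, 0, 0, 0, 0, 0, 0, 0, 0, 0, 0, 0, 0, 0])

```text
t: 45.6
tool_pos: [0.4202, 0.2373, 0.2711]
ee_rot: [0.593, -0.385, -0.426, -0.565]
ft_force: [-0.5, 0.3, -2.2]
gripper_width: 0.18
```

>>> send_rows(rows=[0.3, -0.3, -0.27, 0, 0, 0, 0, 0.55, -0.55, 0, 0, 0, 0, 0, 0.55, -0.55, 0, 0, 0, 0, 0, 0.55, -0.55, 0, 0, 0, 0, 0, 0.55, -0.55, 0, 0, 0, 0, 0, 0.55, -0.55, 0, 0, 0, 0, 0, 0.35, -0.47, 0, 0, 0, 0, 0, 0, 0, 0, 0, 0, 0, 0])

```text
t: 46.27
tool_pos: [0.4659, 0.2378, 0.2503]
ee_rot: [0.593, -0.386, -0.426, -0.564]
ft_force: [-0.4, 0.1, -1.8]
gripper_width: 0.184
```

```bash
python3 g.py .4807 .2384 .2088 94 20; python3 - <<'E'
from g import *
s=read_state();B=Ro.from_quat(s["ee_rot"]);ims=[]
for n in("scene","top"):
    f=optics.grab_frame(n);u,v=pix(f,[.49,.24,.25]).astype(int);print(n,u,v)
    u=max(u,50);c=f["color"][v-45:v+45,u-45:u+45,::-1];ims.append(cv2.resize(c,(400,400),interpolation=cv2.INTER_CUBIC))
    X,h,p=cloud(f);L=B.inv().apply(X-s["tool_pos"])*1000;fw,up,lat=-L[:,1],-L[:,0],L[:,2]
    m=(fw>14)&(fw<45)&(abs(lat)<8)&(up>-2)&(up<48);print(len(L[m]),"fwmax",np.sort(fw[m])[-6:].round(1),"upmax",np.sort(up[m])[-6:].round(1), "lat",np.median(lat[m]) if m.any() else '')
cv2.imwrite("pics/hang1.png",np.hstack(ims))
E
```

```text
t 46.27 pos [0.4659 0.2378 0.2503] psi 93.97 xax [ 0.34   0.023 -0.94 ] j [ 0.458  0.092  1.797 -0.162  0.934 -1.106] F [-0.41  0.06 -1.78] T [ 0.015  0.333 -0.027] w 0.184
shift before rot(cm) [ 4.4   0.03 -0.04] rotvec(deg) [-0.02 -0.03 -0.05] shift after rot(cm) [ 4.4   0.03 -0.04]
scene 319 208
53 fwmax [38.1 38.1 39.1 39.1 39.1 39.7] upmax [40.5 40.9 41.8 42.  42.1 43.3] lat 0.5547235080246845
top 175 213
19 fwmax [36.4 36.9 38.1 38.2 38.3 39.3] upmax [36.8 37.4 39.3 39.5 39.7 40.3] lat -0.5392372634578795
```

View pics/hang1.png

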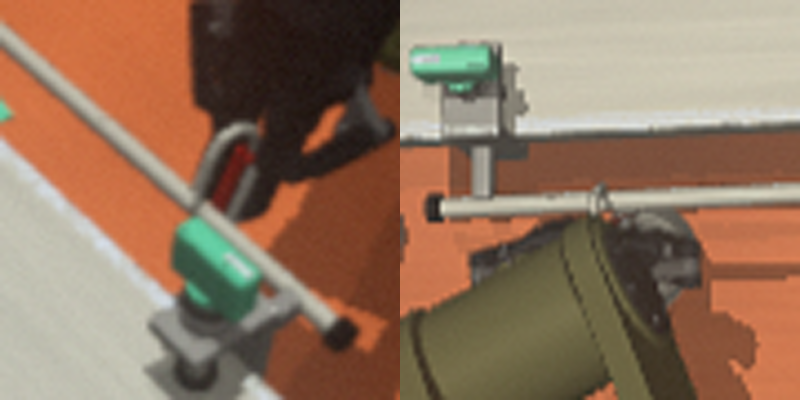

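The hook tip is just past and above the bar in both views ((205,195) and (600,195)), well clear of the arm. I lower along the tool axis.

>>> send_rows(rows=[0.3, 0, 0, 0, 0, 0, 0, 0.5, 0, 0, 0, 0, 0, 0, 0.5, 0, 0, 0, 0, 0, 0, 0.5, 0, 0, 0, 0, 0, 0, 0.5, 0, 0, 0, 0, 0, 0, 0.5, 0, 0, 0, 0, 0, 0, 0.4, 0, 0, 0, 0, 0, 0, 0.2, 0, 0, 0, 0, 0, 0])

```text
t: 47.03
tool_pos: [0.4767, 0.2386, 0.2183]
ee_rot: [0.593, -0.385, -0.426, -0.564]
ft_force: [-0.3, -1.1, -2.3]
gripper_width: 0.178
```

```bash
python3 w.py
```

```text
eff5 [-0.0005  0.0075  0.0033  0.0011  0.0002] T [-0.031  0.308  0.006] F [ 0.04 -0.06 -1.98]
t 47.28 pos [0.4768 0.2388 0.2193] psi 94.0 xax [ 0.342  0.024 -0.94 ] j [ 0.45   0.147  1.813 -0.168  0.863 -1.102] F [-0.12  1.13 -2.83] T [ 0.006  0.276 -0.024] w 0.178
```

>>> send_rows(rows=[0.1, 0, 0, 0, 0, 0, 0, 0.1, 0, 0, 0, 0, 0, 0, 0.1, 0, 0, 0, 0, 0, 0, 0.1, 0, 0, 0, 0, 0, 0, 0.1, 0, 0, 0, 0, 0, 0, 0.1, 0, 0, 0, 0, 0, 0, 0, 0, 0, 0, 0, 0, 0, 0, 0, 0, 0, 0, 0, 0])

```text
t: 47.95
tool_pos: [0.4788, 0.2388, 0.2134]
ee_rot: [0.593, -0.385, -0.426, -0.565]
ft_force: [-0.3, 0.2, -2.4]
gripper_width: 0.179
```

```bash
python3 w.py
```

```text
eff5 [ 0.0002 -0.     -0.0002 -0.0001 -0.0001] T [-0.02   0.315 -0.002] F [ 0.12 -0.01 -1.98]
t 48.2 pos [0.4788 0.2388 0.2135] psi 94.0 xax [ 0.341  0.024 -0.94 ] j [ 0.448  0.158  1.815 -0.169  0.85  -1.101] F [ 0.05  0.51 -2.05] T [-0.017  0.3   -0.003] w 0.179
```

>>> send_rows(rows=[0.1, 0, 0, 0, 0, 0, 0, 0.1, 0, 0, 0, 0, 0, 0, 0.1, 0, 0, 0, 0, 0, 0, 0.1, 0, 0, 0, 0, 0, 0, 0, 0, 0, 0, 0, 0, 0, 0, 0, 0, 0, 0, 0, 0, 0, 0, 0, 0, 0, 0, 0, 0, 0, 0, 0, 0, 0, 0])

```text
t: 48.87
tool_pos: [0.4801, 0.2389, 0.2097]
ee_rot: [0.593, -0.385, -0.426, -0.565]
ft_force: [-0.2, 0.2, -2.1]
gripper_width: 0.178
```

```bash
python3 w.py
```

```text
eff5 [-0.0003 -0.0003 -0.0003 -0.0003 -0.0003] T [-0.027  0.307  0.009] F [ 0.07  0.04 -1.87]
t 49.12 pos [0.4801 0.2389 0.2097] psi 94.0 xax [ 0.341  0.024 -0.94 ] j [ 0.447  0.165  1.816 -0.17   0.842 -1.101] F [-0.23 -0.42 -2.16] T [-0.03   0.384 -0.026] w 0.177
```

>>> send_rows(rows=[0.05, 0, 0, 0, 0, 0, 0, 0.05, 0, 0, 0, 0, 0, 0, 0, 0, 0, 0, 0, 0, 0, 0, 0, 0, 0, 0, 0, 0, 0, 0, 0, 0, 0, 0, 0, 0, 0, 0, 0, 0, 0, 0, 0, 0, 0, 0, 0, 0, 0, 0, 0, 0, 0, 0, 0, 0])

```text
t: 49.78
tool_pos: [0.4806, 0.239, 0.209]
ee_rot: [0.593, -0.385, -0.425, -0.565]
ft_force: [-1.4, -0.1, 4.8]
gripper_width: 0.177
```

```bash
python3 w.py
```

```text
eff5 [-0.0034 -0.0036 -0.0036 -0.0036 -0.0035] T [-0.014  0.026  0.016] F [-1.8 -0.3  5.1]
t 50.03 pos [0.4806 0.2391 0.209 ] psi 94.0 xax [ 0.342  0.024 -0.939] j [ 0.447  0.167  1.816 -0.17   0.839 -1.1  ] F [-2.   -0.32  5.38] T [-0.006  0.059  0.016] w 0.173
```

Contact came at the predicted height (z 0.209). I back off slightly to leave the weight on the bar, then open gently.

>>> send_rows(rows=[-0.04, 0, 0, 0, 0, 0, 0, 0, 0, 0, 0, 0, 0, 0, 0, 0, 0, 0, 0, 0, 1.6, 0, 0, 0, 0, 0, 0, 1.8, 0, 0, 0, 0, 0, 0, 2.0, 0, 0, 0, 0, 0, 0, 2.3, 0, 0, 0, 0, 0, 0, 2.6, 0, 0, 0, 0, 0, 0, 3.0])

```text
t: 50.7
tool_pos: [0.4803, 0.2389, 0.209]
ee_rot: [0.593, -0.385, -0.426, -0.565]
ft_force: [0.1, 0.1, 0.7]
gripper_width: 0.353
```

>>> send_rows(rows=[0, 0, 0, 0, 0, 0, 3.5, 0, 0, 0, 0, 0, 0, 4, 0, 0, 0, 0, 0, 0, 4, 0, 0, 0, 0, 0, 0, 4, 0, 0, 0, 0, 0, 0, 4, 0, 0, 0, 0, 0, 0, 4, 0, 0, 0, 0, 0, 0, 4, 0, 0, 0, 0, 0, 0, 4])

```text
t: 51.37
tool_pos: [0.4803, 0.239, 0.2091]
ee_rot: [0.593, -0.385, -0.426, -0.565]
ft_force: [-0.1, -0.7, 0.4]
gripper_width: 0.473
```

```bash
python3 w.py; python3 - <<'E'
from g import *
ims=[]
for n in("scene","top"):
    f=optics.grab_frame(n);u,v=pix(f,[.49,.24,.2]).astype(int)
    c=f["color"][v-50:v+50,max(u-50,0):max(u,50)+50,::-1];ims.append(cv2.resize(c,(400,400),interpolation=cv2.INTER_CUBIC))
cv2.imwrite("pics/hang2.png",np.hstack(ims))
E
```

```text
eff5 [-0. -0. -0.  0.  0.] T [-0.016  0.152  0.024] F [ 0.09 -0.33  0.33]
t 51.62 pos [0.4803 0.239  0.2091] psi 94.0 xax [ 0.341  0.024 -0.94 ] j [ 0.447  0.166  1.816 -0.17   0.84  -1.101] F [-0.28 -0.26 -0.07] T [-0.057  0.143  0.044] w 0.461
```

View pics/hang2.png

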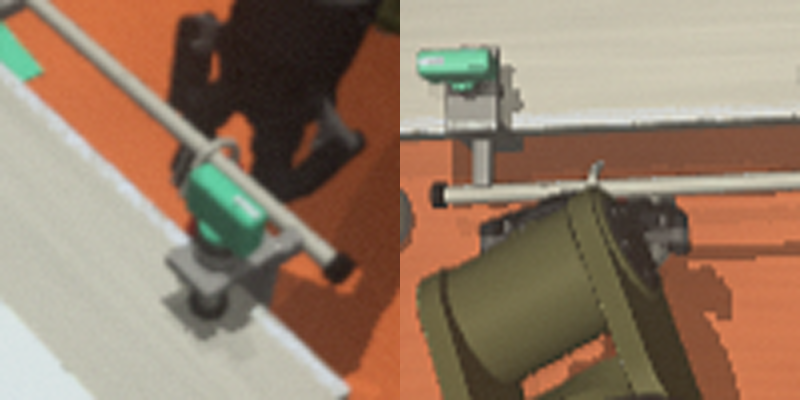

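The hook sits over the bar in both views ((215,150) and (597,175)), and the fingers are open and clear. I retract.

>>> send_rows(rows=[-0.4, 0, 0, 0, 0, 0, 4, -0.7, 0, 0, 0, 0, 0, 4, -1, 0, 0, 0, 0, 0, 4, -1.3, 0, 0, 0, 0, 0, 4, -1.5, 0, 0, 0, 0, 0, 4, -1.5, 0, 0, 0, 0, 0, 4, -1.5, 0, 0, 0, 0, 0, 4, -1.5, 0, 0, 0, 0, 0, 4])

```text
t: 52.38
tool_pos: [0.4477, 0.2367, 0.2993]
ee_rot: [0.593, -0.385, -0.425, -0.565]
ft_force: [0.1, 0.1, 0.2]
gripper_width: 0.469
```

>>> send_rows(rows=[-1, 0, 0, 0, 0, 4, 5, 0, 0, 0, 0, 0, 4, 5, 0, 0, 0, 0, 0, 4, 5, 0, 0, 0, 0, 0, 4, 5, 0, 0, 0, 0, 0, 4, 5, 0, 0, 0, 0, 0, 0, 5, 0, 0, 0, 0, 0, 0, 5, 0, 0, 0, 0, 0, 0, 5])

```text
t: 53.05
tool_pos: [0.4446, 0.2365, 0.3072]
ee_rot: [0.518, -0.482, -0.517, -0.483]
ft_force: [0.4, -0.2, -0.2]
gripper_width: 0.584
```

```bash
python3 dip.py 5; python3 g.py .562 -.2238 .313 103; python3 - <<'E'
from g import *
f=np.load("pics/scene5.npz");u,v=pix(f,[.5,.24,.15]).astype(int)
cv2.imwrite("pics/hang3.png",cv2.resize(f["color"][v-60:v+60,u-70:u+70,::-1],(700,600),interpolation=cv2.INTER_CUBIC))
X,h,p=cloud(f);x,y,z=X.T;H,S,V=h.T;m=((H<8)|(H>172))&(S>110)&(y>.15)&(y<.3)&(z>.08)&(z<.25)&(x<.56);print(m.sum(),X[m].mean(0) if m.any() else '')
E
```

```text
t 53.05 pos [0.4446 0.2365 0.3072] psi 94.01 xax [ 0.002  0.    -1.   ] j [ 4.160e-01  1.540e-01  1.563e+00 -1.000e-03  1.423e+00 -1.224e+00] F [ 0.37 -0.16 -0.23] T [0.021 0.023 0.035] w 0.584
scene red 0
scene yel 93 sleeve mean [ 0.5626 -0.2203  0.1586] min [ 0.555 -0.228  0.114] max [ 0.569 -0.214  0.195] hook 22 [array([ 0.5842, -0.2189]), np.float64(11.930485153985169), array([0.0098, 0.0023])] 0.565698824476545 0.5996958145650979
   cup [ 528.9 -237.2] 93
top red 0
top yel 43 sleeve mean [ 0.5589 -0.2222  0.1674] min [ 0.556 -0.233  0.114] max [ 0.566 -0.216  0.196] hook 22 [array([ 0.5837, -0.219 ]), np.float64(-166.40175944748097), array([0.0084, 0.0017])] 0.5701426537772961 0.5986137891072151
   cup [ 529.5 -232.5] 59
t 53.15 pos [0.4445 0.2365 0.3073] psi 94.02 xax [ 0.002  0.    -1.   ] j [ 4.170e-01  1.540e-01  1.563e+00 -1.000e-03  1.423e+00 -1.224e+00] F [-0.42  0.31 -0.08] T [-0.027  0.037 -0.01 ] w 0.585
shift before rot(cm) [ -0.56  -8.5  -46.74] rotvec(deg) [-8.98 -0.    0.11] shift after rot(cm) [ -0.57  -1.1  -47.5 ]
9 [0.49199109 0.23708275 0.18418681]
```

View pics/hang3.png

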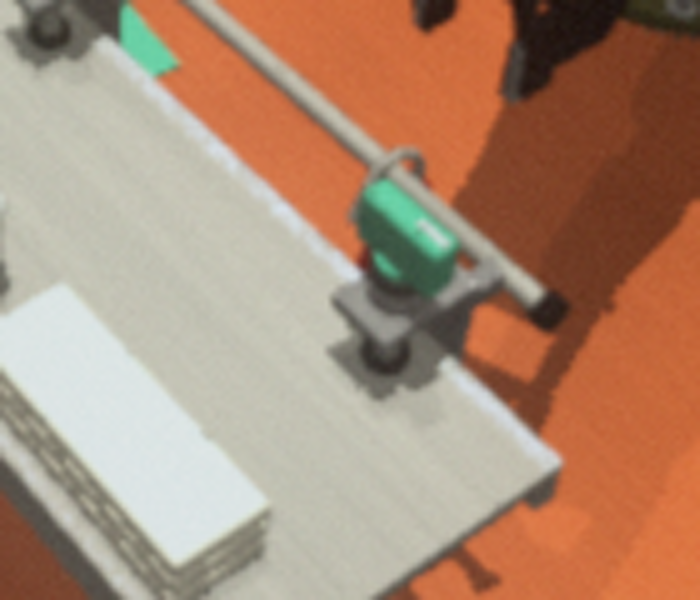

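Red hangs on the bar at rest, with its hook at (405,165) and the sleeve behind the left knob. Yellow hasn't moved, so I go for it.

>>> send_rows(rows=[-2.2, 0, 0, -2.25, 0, 0, 5, -2.2, 0, 0, -2.25, 0, 0, 5, -2.2, 0, 0, -2.25, 0, 0, 5, -2.2, 0, 0, -2.25, 0, 0, 5, 0, 0, -1.5, 0, 0, 0, 5, 0, 0, -2.9, 0, 0, 0, 5, 0, 0, -2.9, 0, 0, 0, 5, 0, 0, -2.9, 0, 0, 0, 5])

```text
t: 53.82
tool_pos: [0.4674, 0.1362, 0.3952]
ee_rot: [0.554, -0.44, -0.553, -0.44]
ft_force: [1.1, 1.3, 0.6]
gripper_width: 0.583
```

>>> send_rows(rows=[0, 0, -2.9, 0, 0, 0, 5, 0, 0, -2.9, 0, 0, 0, 5, 0, 0, -2.9, 0, 0, 0, 5, 0, 0, -2.9, 0, 0, 0, 5, 0, 0, -2.9, 0, 0, 0, 5, 0, 0, -2.9, 0, 0, 0, 5, 0, 0, -2.9, 0, 0, 0, 5, 0, 0, -2.9, 0, 0, 0, 5])

```text
t: 54.48
tool_pos: [0.5198, -0.0902, 0.3953]
ee_rot: [0.554, -0.44, -0.553, -0.44]
ft_force: [-0.1, 0.2, 0.9]
gripper_width: 0.588
```

>>> send_rows(rows=[0, 0, -2.9, 0, 0, 0, 5, 0, -0.3, -2.9, 0, 0, 0, 5, 0, -0.4, -2.9, 0, 0, 0, 5, 0, -0.4, -2.5, 0, 0, 0, 5, 0, 0, -2.9, 0, 0, 0, 5, 0, 0, 0, 0, 0, 0, 5, 0, 0, 0, 0, 0, 0, 5, 0, 0, 0, 0, 0, 0, 5])

```text
t: 55.15
tool_pos: [0.5622, -0.2233, 0.3951]
ee_rot: [0.554, -0.44, -0.553, -0.44]
ft_force: [0.6, 0.7, 0.5]
gripper_width: 0.587
```

```bash
python3 g.py .562 -.2238 .171 103; python3 dip.py 6 | grep -v red
```

```text
t 55.15 pos [ 0.5622 -0.2233  0.3951] psi 103.01 xax [ 0. -0. -1.] j [-0.439  0.372  1.093 -0.     1.676 -2.236] F [0.63 0.73 0.53] T [-0.017  0.034 -0.021] w 0.587
shift before rot(cm) [22.41  0.04 -0.03] rotvec(deg) [ 0.01 -0.02  0.02] shift after rot(cm) [22.41  0.03 -0.04]
t 55.15 pos [ 0.5622 -0.2233  0.3951] psi 103.01 xax [ 0. -0. -1.] j [-0.439  0.372  1.093 -0.     1.676 -2.236] F [0.63 0.73 0.53] T [-0.017  0.034 -0.021] w 0.587
scene yel 88 sleeve mean [ 0.5626 -0.2201  0.1568] min [ 0.555 -0.23   0.11 ] max [ 0.569 -0.213  0.196] hook 22 [array([ 0.5829, -0.2186]), np.float64(15.800904208156442), array([0.0107, 0.0014])] 0.5648576993697922 0.5984552048642823
   cup [ 528.  -235.4] 95
top yel 0
```

Yellow hasn't moved. I descend 22.4 cm and grip.

>>> send_rows(rows=[1.5, 0, 0, 0, 0, 0, 5, 2.2, 0, 0, 0, 0, 0, 5, 2.2, 0, 0, 0, 0, 0, 5, 2.2, 0, 0, 0, 0, 0, 5, 2.2, 0, 0, 0, 0, 0, 5, 1.5, 0, 0, 0, 0, 0, 5, 1.5, 0, 0, 0, 0, 0, 5, 1.5, 0, 0, 0, 0, 0, 5])

```text
t: 55.92
tool_pos: [0.5624, -0.2229, 0.2466]
ee_rot: [0.554, -0.44, -0.553, -0.44]
ft_force: [0.3, -0.1, -0.1]
gripper_width: 0.585
```

>>> send_rows(rows=[1.5, 0, 0, 0, 0, 0, 5, 1.5, 0, 0, 0, 0, 0, 5, 1.5, 0, 0, 0, 0, 0, 5, 1.5, 0, 0, 0, 0, 0, 5, 1.1, 0, 0, 0, 0, 0, 5, 0.45, 0, 0, 0, 0, 0, 5, 0, 0, 0, 0, 0, 0, 5, 0, 0, 0, 0, 0, 0, 5])

```text
t: 56.58
tool_pos: [0.5626, -0.2237, 0.1721]
ee_rot: [0.554, -0.44, -0.553, -0.44]
ft_force: [-0.6, 0.2, -0.2]
gripper_width: 0.581
```

```bash
python3 g.py .562 -.2238 .171 103
```

```text
t 56.58 pos [ 0.5626 -0.2237  0.1721] psi 103.02 xax [ 0.001 -0.    -1.   ] j [-0.439  0.49   1.44  -0.     1.211 -2.237] F [-0.56  0.15 -0.2 ] T [-0.04  -0.013  0.017] w 0.581
shift before rot(cm) [0.11 0.06 0.01] rotvec(deg) [ 0.02 -0.03  0.04] shift after rot(cm) [0.11 0.06 0.01]
```

>>> send_rows(rows=[0, 0, 0, 0, 0, 0, 0, 0, 0, 0, 0, 0, 0, 0, 0, 0, 0, 0, 0, 0, 0, 0, 0, 0, 0, 0, 0, 0, 0, 0, 0, 0, 0, 0, 0, 0, 0, 0, 0, 0, 0, 0, 0, 0, 0, 0, 0, 0, 0, 0, 0, 0, 0, 0, 0, 0])

```text
t: 57.25
tool_pos: [0.5628, -0.224, 0.1721]
ee_rot: [0.554, -0.44, -0.553, -0.44]
ft_force: [2.2, -0.3, 5.8]
gripper_width: 0.176
```

```bash
python3 w.py
```

```text
eff5 [-0.0047 -0.0048 -0.0047 -0.0048 -0.0048] T [ 0.012 -0.23  -0.005] F [1.39 0.29 5.45]
t 57.5 pos [ 0.5628 -0.224   0.1721] psi 103.0 xax [ 0.002 -0.001 -1.   ] j [-0.439  0.49   1.44   0.     1.21  -2.237] F [1.21 0.56 5.51] T [-0.003 -0.249  0.002] w 0.177
```

>>> send_rows(rows=[-0.6, 0, 0, 0, 0, 0, 0, -1.4, 0, 0, 0, 0, 0, 0, -1.5, 0, 0, 0, 0, 0, 0, -1.5, 0, 0, 0, 0, 0, 0, -1.5, 0, 0, 0, 0, 0, 0, -1.5, 0, 0, 0, 0, 0, 0, -1.4, 0, 0, 0, 0, 0, 0, -0.6, 0, 0, 0, 0, 0, 0])

```text
t: 58.17
tool_pos: [0.5625, -0.2239, 0.2731]
ee_rot: [0.554, -0.44, -0.553, -0.44]
ft_force: [0.4, -0.4, -1.9]
gripper_width: 0.177
```

```bash
python3 w.py; python3 hk.py 2>&1 | grep -v -i -e file -e "\^" ; python3 g.py .42 .1374 .2707 94
```

```text
eff5 [ 0.0014  0.0008 -0.0005 -0.0005 -0.0001] T [ 0.008 -0.094 -0.016] F [ 0.05 -0.02 -2.41]
t 58.42 pos [ 0.5621 -0.2238  0.2701] psi 103.0 xax [-0.002  0.001 -1.   ] j [-0.439  0.41   1.322 -0.     1.411 -2.237] F [-0.6  -0.74 -3.15] T [ 0.023 -0.075 -0.009] w 0.175
scene 35 fwmax 38.5 upmax 43.9 top lat 1.0
  cup fw [-70.8  -2.6] lat [-35.2  32.4] up [-164.1 -117.2]
Traceback (most recent call last):
IndexError: index -1 is out of bounds for axis 0 with size 0
t 58.52 pos [ 0.5622 -0.2238  0.2703] psi 103.0 xax [-0.002  0.001 -1.   ] j [-0.439  0.41   1.322 -0.     1.411 -2.237] F [ 0.39  0.39 -1.82] T [-0.028 -0.095  0.03 ] w 0.176
shift before rot(cm) [1.000e-02 5.730e+00 3.839e+01] rotvec(deg) [ 9.    0.05 -0.08] shift after rot(cm) [-0.04 11.66 37.02]
```

>>> send_rows(rows=[0, 0, 0, 4.5, 0, 0, 0, 0, 0, 0, 4.5, 0, 0, 0, 0, 1.5, 0, 0, 0, 0, 0, 0, 2.5, 0, 0, 0, 0, 0, 0, 2.6, 0, 0, 0, 0, 0, 0, 2.6, 0, 0, 0, 0, 0, 0, 2.5, 0.5, 0, 0, 0, 0, 0, 0, 1.5, 0, 0, 0, 0])

```text
t: 59.18
tool_pos: [0.4413, -0.213, 0.271]
ee_rot: [-0.516, 0.483, 0.517, 0.483]
ft_force: [0.0, 0.3, -1.8]
gripper_width: 0.18
```

>>> send_rows(rows=[0, 0, 2.5, 0, 0, 0, 0, 0, 0, 2.8, 0, 0, 0, 0, 0, 0, 2.8, 0, 0, 0, 0, 0, 0, 2.8, 0, 0, 0, 0, 0, 0, 2.8, 0, 0, 0, 0, 0, 0, 2.8, 0, 0, 0, 0, 0, 0, 2.8, 0, 0, 0, 0, 0, 0, 2.8, 0, 0, 0, 0])

```text
t: 59.85
tool_pos: [0.4285, 0.01, 0.2711]
ee_rot: [-0.517, 0.482, 0.517, 0.482]
ft_force: [-0.0, 0.5, -1.9]
gripper_width: 0.177
```

>>> send_rows(rows=[0, 0, 2.8, 0, 0, 0, 0, 0, 0, 2.8, 0, 0, 0, 0, 0, 0, 2.8, 0, 0, 0, 0, 0, 0, 2.5, 0, 0, 0, 0, 0, 0, 1.5, 0, 0, 0, 0, 0, 0, 0.8, 0, 0, 0, 0, 0, 0, 0, 0, 0, 0, 0, 0, 0, 0, 0, 0, 0, 0])

```text
t: 60.52
tool_pos: [0.4197, 0.1398, 0.2711]
ee_rot: [-0.517, 0.482, 0.517, 0.482]
ft_force: [0.2, -0.6, -2.8]
gripper_width: 0.178
```

>>> send_rows(rows=[0, 0, 0, 0, 0, -2, 0, 0, 0, 0, 0, 0, -4, 0, 0, 0, 0, 0, 0, -4, 0, 0, 0, 0, 0, 0, -4, 0, 0, 0, 0, 0, 0, -4, 0, 0, 0, 0, 0, 0, -2, 0, 0, 0, 0, 0, 0, 0, 0, 0, 0, 0, 0, 0, 0, 0])

```text
t: 61.18
tool_pos: [0.4196, 0.1393, 0.2714]
ee_rot: [0.593, -0.386, -0.425, -0.565]
ft_force: [-0.3, -0.1, -2.8]
gripper_width: 0.179
```

```bash
python3 g.py .4719 .1425 .2503 94 20
```

```text
t 61.18 pos [0.4196 0.1393 0.2714] psi 93.94 xax [ 0.34   0.023 -0.94 ] j [ 0.274 -0.132  1.966 -0.085  0.968 -1.33 ] F [-0.25 -0.09 -2.79] T [-0.005  0.241  0.019] w 0.179
shift before rot(cm) [ 3.77 -4.2  -0.04] rotvec(deg) [-0.05 -0.04 -0.06] shift after rot(cm) [ 3.78 -4.2  -0.04]
```

>>> send_rows(rows=[0.3, -0.4, 0, 0, 0, 0, 0, 0.6, -0.7, 0, 0, 0, 0, 0, 0.6, -0.7, 0, 0, 0, 0, 0, 0.6, -0.7, 0, 0, 0, 0, 0, 0.6, -0.7, 0, 0, 0, 0, 0, 0.6, -0.6, 0, 0, 0, 0, 0, 0.47, -0.4, 0, 0, 0, 0, 0, 0, 0, 0, 0, 0, 0, 0])

```text
t: 61.85
tool_pos: [0.4726, 0.1436, 0.2492]
ee_rot: [0.593, -0.386, -0.426, -0.564]
ft_force: [-0.8, 0.2, -2.6]
gripper_width: 0.181
```

```bash
python3 g.py .4873 .1436 .208 94 20; python3 - <<'E'
from g import *
ims=[]
for n in("scene","top"):
    f=optics.grab_frame(n);u,v=pix(f,[.49,.18,.23]).astype(int)
    c=f["color"][v-50:v+50,max(u-50,0):max(u,50)+50,::-1];ims.append(cv2.resize(c,(400,400),interpolation=cv2.INTER_CUBIC))
cv2.imwrite("pics/hang4.png",np.hstack(ims))
E
```

```text
t 61.85 pos [0.4726 0.1436 0.2492] psi 93.98 xax [ 0.34   0.023 -0.94 ] j [ 0.249  0.015  1.882 -0.078  0.904 -1.354] F [-0.8   0.24 -2.62] T [-0.033  0.29   0.049] w 0.181
shift before rot(cm) [ 4.37  0.02 -0.11] rotvec(deg) [-0.01 -0.02 -0.09] shift after rot(cm) [ 4.37  0.03 -0.11]
```

View pics/hang4.png

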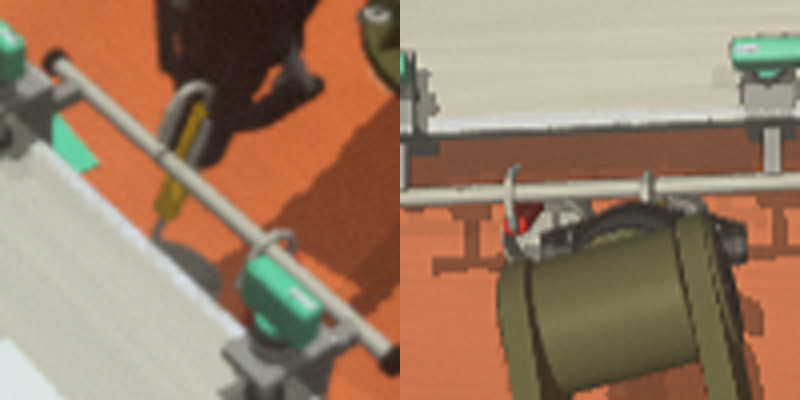

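Red hangs at (515,190), and the yellow hook is above the bar at (648,185) with ample spacing. I lower.

>>> send_rows(rows=[0.3, 0, 0, 0, 0, 0, 0, 0.6, 0, 0, 0, 0, 0, 0, 0.6, 0, 0, 0, 0, 0, 0, 0.6, 0, 0, 0, 0, 0, 0, 0.6, 0, 0, 0, 0, 0, 0, 0.6, 0, 0, 0, 0, 0, 0, 0.4, 0, 0, 0, 0, 0, 0, 0.2, 0, 0, 0, 0, 0, 0])

```text
t: 62.62
tool_pos: [0.4852, 0.1446, 0.2128]
ee_rot: [0.593, -0.385, -0.426, -0.565]
ft_force: [-0.2, -0.6, -1.9]
gripper_width: 0.178
```

```bash
python3 w.py
```

```text
eff5 [-0.0007  0.0038  0.0014  0.0001 -0.0005] T [-0.041  0.318 -0.03 ] F [-0.3  -0.35 -2.28]
t 62.87 pos [0.4853 0.1447 0.2139] psi 94.0 xax [ 0.342  0.024 -0.94 ] j [ 0.244  0.083  1.899 -0.081  0.817 -1.351] F [-0.2  -0.29 -2.65] T [-0.015  0.337 -0.056] w 0.176
```

>>> send_rows(rows=[0.1, 0, 0, 0, 0, 0, 0, 0.1, 0, 0, 0, 0, 0, 0, 0, 0, 0, 0, 0, 0, 0, 0, 0, 0, 0, 0, 0, 0, 0, 0, 0, 0, 0, 0, 0, 0, 0, 0, 0, 0, 0, 0, 0, 0, 0, 0, 0, 0, 0, 0, 0, 0, 0, 0, 0, 0])

```text
t: 63.53
tool_pos: [0.4859, 0.1447, 0.2118]
ee_rot: [0.593, -0.385, -0.426, -0.565]
ft_force: [0.4, 0.9, -2.2]
gripper_width: 0.178
```

```bash
python3 w.py
```

```text
eff5 [-0.0006 -0.0007 -0.0007 -0.0006 -0.0006] T [-0.033  0.321 -0.006] F [-0.1  -0.01 -2.42]
t 63.78 pos [0.4859 0.1447 0.2117] psi 94.0 xax [ 0.341  0.024 -0.94 ] j [ 0.244  0.087  1.899 -0.082  0.813 -1.351] F [-0.21  0.4  -1.46] T [ 0.015  0.332 -0.014] w 0.178
```

>>> send_rows(rows=[0.1, 0, 0, 0, 0, 0, 0, 0.1, 0, 0, 0, 0, 0, 0, 0.05, 0, 0, 0, 0, 0, 0, 0, 0, 0, 0, 0, 0, 0, 0, 0, 0, 0, 0, 0, 0, 0, 0, 0, 0, 0, 0, 0, 0, 0, 0, 0, 0, 0, 0, 0, 0, 0, 0, 0, 0, 0])

```text
t: 64.45
tool_pos: [0.4867, 0.1447, 0.2094]
ee_rot: [0.593, -0.385, -0.426, -0.565]
ft_force: [0.8, -0.2, -2.6]
gripper_width: 0.183
```

```bash
python3 w.py
```

```text
eff5 [-0.0006 -0.0006 -0.0007 -0.0006 -0.0006] T [ 0.008  0.309 -0.016] F [ 0.13 -0.03 -2.63]
t 64.7 pos [0.4867 0.1447 0.2094] psi 93.99 xax [ 0.341  0.024 -0.94 ] j [ 0.243  0.092  1.9   -0.082  0.807 -1.351] F [-0.15 -0.35 -3.04] T [0.047 0.336 0.001] w 0.176
```

>>> send_rows(rows=[0.06, 0, 0, 0, 0, 0, 0, 0, 0, 0, 0, 0, 0, 0, 0, 0, 0, 0, 0, 0, 0, 0, 0, 0, 0, 0, 0, 0, 0, 0, 0, 0, 0, 0, 0, 0, 0, 0, 0, 0, 0, 0, 0, 0, 0, 0, 0, 0, 0, 0, 0, 0, 0, 0, 0, 0])

```text
t: 65.37
tool_pos: [0.4869, 0.1447, 0.2088]
ee_rot: [0.593, -0.385, -0.426, -0.565]
ft_force: [-0.0, -0.3, -1.8]
gripper_width: 0.174
```

```bash
python3 w.py
```

```text
eff5 [-0.0006 -0.0006 -0.0006 -0.0006 -0.0006] T [-0.019  0.319 -0.005] F [-0.01 -0.53 -2.59]
t 65.62 pos [0.4869 0.1448 0.2088] psi 94.0 xax [ 0.341  0.024 -0.94 ] j [ 0.243  0.093  1.9   -0.082  0.806 -1.351] F [ 0.07 -0.78 -2.2 ] T [-0.004  0.356 -0.004] w 0.177
```

>>> send_rows(rows=[0.06, 0, 0, 0, 0, 0, 0, 0, 0, 0, 0, 0, 0, 0, 0, 0, 0, 0, 0, 0, 0, 0, 0, 0, 0, 0, 0, 0, 0, 0, 0, 0, 0, 0, 0, 0, 0, 0, 0, 0, 0, 0, 0, 0, 0, 0, 0, 0, 0, 0, 0, 0, 0, 0, 0, 0])

```text
t: 66.28
tool_pos: [0.4873, 0.1448, 0.2084]
ee_rot: [0.593, -0.385, -0.425, -0.565]
ft_force: [0.1, -0.9, 0.2]
gripper_width: 0.176
```

```bash
python3 w.py
```

```text
eff5 [0.0002 0.0004 0.0005 0.0006 0.0007] T [0.015 0.08  0.032] F [-0.11  0.03  0.89]
t 66.53 pos [0.4872 0.1448 0.2084] psi 94.0 xax [ 0.341  0.024 -0.94 ] j [ 0.243  0.094  1.9   -0.082  0.805 -1.351] F [-0.39  0.04  1.42] T [0.003 0.106 0.048] w 0.177
```

>>> send_rows(rows=[0.06, 0, 0, 0, 0, 0, 0, 0, 0, 0, 0, 0, 0, 0, 0, 0, 0, 0, 0, 0, 0, 0, 0, 0, 0, 0, 0, 0, 0, 0, 0, 0, 0, 0, 0, 0, 0, 0, 0, 0, 0, 0, 0, 0, 0, 0, 0, 0, 0, 0, 0, 0, 0, 0, 0, 0])

```text
t: 67.2
tool_pos: [0.4875, 0.1448, 0.2081]
ee_rot: [0.593, -0.385, -0.425, -0.565]
ft_force: [-3.1, -0.1, 4.7]
gripper_width: 0.175
```

```bash
python3 w.py
```

```text
eff5 [-0.0062 -0.0063 -0.0062 -0.0062 -0.0063] T [-0.045  0.147 -0.014] F [-2.64 -0.52  4.81]
t 67.45 pos [0.4875 0.1448 0.2081] psi 94.0 xax [ 0.342  0.024 -0.939] j [ 0.243  0.095  1.9   -0.082  0.803 -1.351] F [-2.76 -0.05  5.19] T [-0.046  0.117 -0.017] w 0.176
```

Contact again at the expected height, with the bar carrying the weight. I back off a little, open gently and retract.

>>> send_rows(rows=[-0.05, 0, 0, 0, 0, 0, 0, 0, 0, 0, 0, 0, 0, 0, 0, 0, 0, 0, 0, 0, 1.6, 0, 0, 0, 0, 0, 0, 1.8, 0, 0, 0, 0, 0, 0, 2.0, 0, 0, 0, 0, 0, 0, 2.3, 0, 0, 0, 0, 0, 0, 2.6, 0, 0, 0, 0, 0, 0, 3.0])

```text
t: 68.12
tool_pos: [0.4871, 0.1448, 0.2081]
ee_rot: [0.593, -0.385, -0.426, -0.565]
ft_force: [-0.1, 0.6, 0.7]
gripper_width: 0.348
```

>>> send_rows(rows=[0, 0, 0, 0, 0, 0, 3.5, 0, 0, 0, 0, 0, 0, 4, 0, 0, 0, 0, 0, 0, 4, 0, 0, 0, 0, 0, 0, 4, 0, 0, 0, 0, 0, 0, 4, 0, 0, 0, 0, 0, 0, 4, 0, 0, 0, 0, 0, 0, 4, 0, 0, 0, 0, 0, 0, 4])

```text
t: 68.78
tool_pos: [0.4872, 0.1448, 0.2082]
ee_rot: [0.593, -0.385, -0.426, -0.565]
ft_force: [0.4, 0.3, -0.6]
gripper_width: 0.466
```

```bash
python3 w.py
```

```text
eff5 [-0.0001 -0.     -0.0001 -0.0001 -0.0001] T [-0.008  0.17  -0.001] F [0.02 0.31 0.06]
t 69.03 pos [0.4872 0.1448 0.2082] psi 94.0 xax [ 0.341  0.024 -0.94 ] j [ 0.243  0.094  1.9   -0.082  0.805 -1.351] F [0.24 0.31 0.39] T [-0.015  0.206 -0.055] w 0.471
```

>>> send_rows(rows=[-0.4, 0, 0, 0, 0, 0, 4, -0.7, 0, 0, 0, 0, 0, 4, -1, 0, 0, 0, 0, 0, 4, -1.3, 0, 0, 0, 0, 0, 4, -1.5, 0, 0, 0, 0, 0, 4, -1.5, 0, 0, 0, 0, 0, 4, -1.5, 0, 0, 0, 0, 0, 4, -1.5, 0, 0, 0, 0, 0, 4])

```text
t: 69.7
tool_pos: [0.4546, 0.1425, 0.2983]
ee_rot: [0.593, -0.385, -0.425, -0.565]
ft_force: [-0.2, -0.1, -0.1]
gripper_width: 0.469
```

>>> send_rows(rows=[-2, 1, 0, 0, 0, 0, 4, -2, 2, 0, 0, 0, 0, 4, -2, 2, 0, 0, 0, 0, 4, -1, 2, 0, 0, 0, 0, 4, 0, 1, 0, 0, 0, 0, 4, 0, 0, 0, 0, 0, 0, 4, 0, 0, 0, 0, 0, 0, 4, 0, 0, 0, 0, 0, 0, 4])

```text
t: 70.37
tool_pos: [0.3568, 0.1357, 0.3348]
ee_rot: [0.593, -0.385, -0.426, -0.565]
ft_force: [-0.3, -0.2, -0.5]
gripper_width: 0.465
```

```bash
python3 - <<'E'
from g import *
st();ims=[]
def mark(tag):
    for n in("scene","top"):
        f=optics.grab_frame(n);X,h,p=cloud(f);x,y,z=X.T;H,S,V=h.T
        b=(z>.06)&(z<.26)&(x<.56)&(x>.42)&(y<.3)&(y>.08)
        for nm,c in(("red",((H<8)|(H>172))&(S>130)),("yel",(H>18)&(H<34)&(S>130))):
            m=b&c
            if m.sum(): print(tag,n,nm,m.sum(),X[m].mean(0).round(4))
        if tag==2:
            u,v=pix(f,[.49,.18,.18]).astype(int);ims.append(cv2.resize(f["color"][v-65:v+65,max(u-60,0):max(u,60)+60,::-1],(400,433),interpolation=cv2.INTER_CUBIC))
            for q in((.556,.319),(.574,.07)):
                m=(z>.318)&(z<.345)&(abs(y-q[1])<.035)&(abs(x-q[0])<.035);print(n,"knob",m.sum(),yaw_axis(X[m])[1] if m.sum()>9 else '')
mark(1)
for i in range(12):optics.grab_frame("top")
mark(2);cv2.imwrite("pics/end.png",np.hstack(ims))
E
```

```text
t 70.37 pos [0.3568 0.1357 0.3348] psi 93.99 xax [ 0.341  0.024 -0.94 ] j [ 0.317 -0.33   1.974 -0.092  1.16  -1.301] F [-0.3  -0.23 -0.5 ] T [-0.014  0.145 -0.008] w 0.465
1 scene red 8 [0.4919 0.2371 0.1857]
1 scene yel 75 [0.4946 0.1497 0.1967]
1 top red 38 [0.4829 0.2365 0.2046]
1 top yel 25 [0.4876 0.1415 0.2122]
2 scene red 8 [0.4922 0.2374 0.1862]
2 scene yel 71 [0.4942 0.1491 0.1955]
scene knob 201 95.84125044865387
scene knob 136 96.24836518815823
2 top red 38 [0.4832 0.2364 0.2025]
2 top yel 26 [0.4878 0.1416 0.212 ]
top knob 130 -85.82112775592144
top knob 125 -86.68187521430004
```

View pics/end.png

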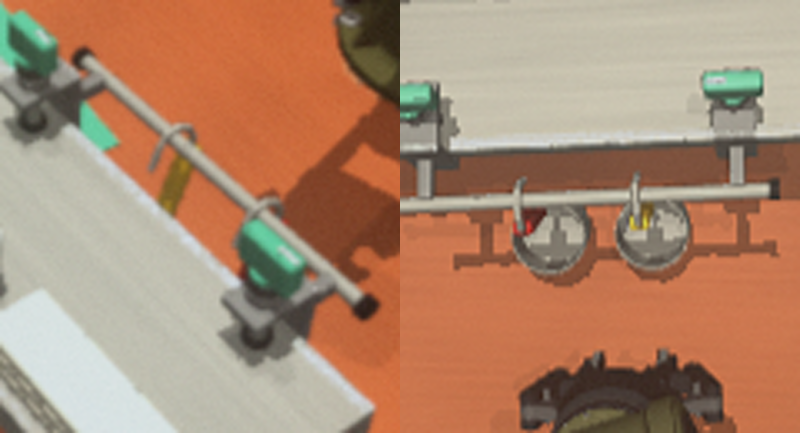

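Both dippers hang on the bar at rest, red at (522,210) and yellow at (640,205). The gripper is well away, and both knobs are at the yaw I left them. I hand in.

```bash
python3 -c "
from plant import ticket
print(ticket.hand_in())"
```

```text
the job is handed in; nothing more can be done
None
```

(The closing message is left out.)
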